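# Pack the finds-examination kit into its fitted box

### The job

Pack the examination kit away: put the scale bar, the stepped calibration block, the folded hand lens and the dropper bottle each into the pocket of the open wooden kit box that is cut for it, fully down and flat on the pocket's floor, the bottle standing. Keep the bottle upright all the time. Leave the two sherds lying where they are, and mind the desk lamp, whose arm reaches over the hand at the start.

Things in the scene. Friction and masses are not known exactly. Their poses are not given: they have to be found in the camera images.
- bar_centre (a point): centre of the scale bar, a flat white and black checked bar 20 x 120 x 8 mm lying on the table; x across its 20 mm, y along its 120 mm, z up (point 4 mm above its underside). Pinch it across the 20 mm at the middle. 30 g.
- block_centre (a point): centre of the stepped calibration block, light grey, three square steps: 45 x 45 mm from 0 to 12 mm, 34 x 34 mm from 12 to 24 mm, 22 x 22 mm from 24 to 36 mm above its underside; z up, x and y along its sides; the point is 18 mm above its underside. 120 g.
- loupe_centre (a point): centre of the folded hand lens, two grey plates 30 x 50 mm with round ends and a lens between them, 14 mm thick, lying flat; x across its 30 mm, y along its 50 mm, z up (point 7 mm above its underside). Pinch it across the 30 mm at the middle. 35 g.
- bottle_centre (a point): centre of the standing brown dropper bottle, 102 mm tall: round body 33 mm in diameter up to 60 mm, collar 24 mm in diameter from 62 to 77 mm, soft-looking bulb 12 mm in diameter above; the point is on its axis, 51 mm above its underside; z up along the bottle. 70 g. Pinch it at the collar, 18 mm above this point.
- pocket_bar (a point): centre of the floor of the long pocket (32 x 132 mm, 8 mm deep) in the rear insert of the fixed, open wooden kit box (158 x 240 mm, walls 77 mm high). y along the pocket, x across, z up. A finger channel 40 mm wide, 69 mm long and as deep crosses it at the middle along x. Floor 64 mm above the table; all grey plastic inserts have light pocket floors and tops 72 mm above the table.
- pocket_block (a point): centre of the floor of the square pocket (57 x 57 mm, 12 mm deep) in one of the three front inserts of the kit box, each 75 x 75 mm; x and y along the pocket's sides, z up. Floor 60 mm above the table. No finger channel: the block's upper two steps stand out of it.
- pocket_loupe (a point): centre of the floor of the oblong eight-sided pocket (42 x 62 mm with its corners cut off at 45 degrees, 8 mm deep) in one of the three front inserts of the kit box. Its 62 mm length runs along x, its 42 mm along y, z up. A finger channel 32 mm wide, as deep as the pocket, crosses the whole insert at the middle along y. Floor 64 mm above the table.
- pocket_bottle (a point): centre of the floor of the round pocket (46 mm in diameter, 18 mm deep) in one of the three front inserts of the kit box; z up. Floor 54 mm above the table.
- sherd_brown: a dark brown pottery sherd, 46 x 51 x 12 mm, lying left of the box inside a coil of black cable; origin at its underside. To be left alone.
- sherd_dark: a dark grey pottery sherd, 45 x 57 x 16 mm, lying at the right on the white board; origin at its underside. To be left alone.
Mind the look-alikes: they are no part of the job. What is shaped like the part that bears bottle_centre but green is not meant.

How it is judged:
By the outcome, as a careful person would: the job done as asked, in the order asked, and still so for the second after the job is handed in, with the robot touching nothing.
It also fails if it takes over 112 s, if anything falls off the work surface, if the arm or the gripper's body presses on something with over 40 N, if the wrist force passes 120 N, or if a joint passes its speed limit or range.

### The arm

A 7-joint arm with a two-finger parallel gripper is mounted at the origin on a cart in front of the work surface, level with it; the furniture and walls round the work are solid. World frame = base frame: x ahead of the robot, y to its left, z up, the work surface at z = 0. Lengths are in m, angles in rad, forces in N, time in s.
With the tool pointing down it reaches from about 0.4 to 0.875 m from the base axis. Payload 19.3 kg.
Tool frame: the origin (TCP) lies midway between the tips of the shut fingers; the grasp point (between the pads) lies bot.grip_point_offset behind it (bot.grip_point_offset is the distance from the TCP to the grasp point, in m); z points along the fingers, y is the direction in which the jaws open and shut (so a half turn about z gives the same grasp; the last joint's range is limited). The gripper opens to 85 mm and grips with 20 to 120 N. Pads are 22 mm wide; open, the fingers measure 114 mm over their backs; the gripper's body (76 mm by 85 mm) begins 54 mm behind the grasp point. The pads swing forward as they close: fully open they stand 13 mm farther back than shut.
Start: joints at [-0.07, 0.521, -0.036, 1.599, 0.021, 1.021, -0.113], TCP at [0.625, -0, 0.209] pointing down, gripper open.
Joint ranges: [-2.91, 2.91], [-0.3, 2.13], [-1.5, 1.42], [0.17, 2.43], [-1.26, 4.41], [0.16, 1.93], [-2.52, 2.52]. Speed limits (rad/s): [1.89, 1.89, 2.39, 2.39, 3.01, 3.01, 3.01].

### API

Orientations are given as [roll, pitch, yaw] about the fixed x, y, z axes, in that order (R = Rz(yaw) Ry(pitch) Rx(roll)).
In Python, from workcell import bot gives the robot as it stands.
- The arm moves only by the tool servo_tool, never from a script. Its argument "rows" is a list that holds one entry, the list of rows, each a list of 6 numbers: the shift along the tool's x, y, z in cm, then the turn, a rotation vector about the tool's x, y, z in degrees. A call has 1 to 5 rows; each row shifts and turns the commanded pose from where the row before left it, along the tool's axes as they then stand; what a row does not reach is not made up. A row lasts 1/8 s, in which the tool goes at most 62.5 mm and 10.7 degrees, less where a joint would pass 70% of its speed; a pose out of reach is approached as far as the arm can. A call is refused whole if a number of a shift passes 6.25 or a number of a turn 10.7, either way. A call with a gripper value outside its range is refused whole. "grip" is the opening, from -1 (shut) to 1 (fully open), so that 0 is half open, set as the call begins (left out, the last holds). The fingers move at their own pace and stop on an object; "squeeze" is the grip in N (left out, the last holds). Time passes only in rows, so rows that do not move let the fingers close. It gives the time, the measured TCP pose, the force and the opening at its end, in the units of the state.
- bot.observe(): the state, without advancing time (a new reading comes with each control period).
- bot.grab_frame(name): name is "scene" or "side" or "wrist"; returns a dict with "image" (384x512x3 uint8, red, green, blue), "K" (3x3 intrinsics, pixels), "R" (3x3) and "t" (3): a world point X has camera coordinates R X + t; the wrist camera has in their place "mount" (4x4, takes a point from camera to tool coordinates, whose origin is the TCP and whose axes are the flange's). Camera axes: x right, y down, z forward; pixel columns grow to the right and rows downward; lengths in m; the calibration is good to about 2 mm. A picture is of the moment at which its call begins: read the wrist's pose just before it. There is no depth.
- bot.job_done(): hands the job in, once; it reports no verdict.
The state is a dict: "clock": time; "qpos": joint angles; "qd": joint speeds; "joint_efforts": joint torques, N m; "position": TCP position; "tool_rot": TCP orientation; "force": force on the tool from outside, world axes, zero at the start; "moment": the same for the moment, N m; "grip_width": finger opening in m.
Only numpy, scipy, OpenCV 4.12 (cv2) and the standard library are available. Lean on these libraries where they do the work, as an engineer would, in place of code of your own. Each camera call takes 0.05 s, during which the arm holds its last target.

## Working session

There is one attempt and no reset: what is moved stays moved. The work goes in short steps, Python scripts to look and compute and a tool call to move; the robot and the scene stay as the last step left them, time stands still between calls to the robot, and variables do not carry over. Pictures are saved under pics/ and viewed, and the job is handed in when it is done.

Besides the shell and the picture viewer there is one more tool, called after ">>>" in YAML: its name, and indented under it one key for each argument. servo_tool: Moves the arm, as the interface text tells. Its arguments: {"type":"object","properties":{"rows":{"type":"array"},"grip":{"type":"number"},"squeeze":{"type":"number"}},"required":["rows"]}

```bash
mkdir -p pics; ls; python3 - <<'E'
from workcell import bot
import cv2,numpy as np
s=bot.observe();print({k:np.round(v,3) for k,v in s.items()}, bot.grip_point_offset)
for n in ["scene","side","wrist"]:
    f=bot.grab_frame(n)
    cv2.imwrite(f"pics/{n}0.png",cv2.resize(f["image"][:,:,::-1],(800,600),interpolation=cv2.INTER_CUBIC))
    print(n,{k:np.round(v,4).tolist() for k,v in f.items() if k!="image"})
E
```

```text
pics
{'clock': np.float64(0.0), 'qpos': array([-0.07 ,  0.522, -0.036,  1.6  ,  0.021,  1.021, -0.113]), 'qd': array([ 0.004,  0.001, -0.   ,  0.   ,  0.001,  0.   , -0.   ]), 'joint_efforts': array([-4.0000e-03, -9.2711e+01,  1.9780e+00, -3.6993e+01,  1.8000e-02,
        8.0000e-03, -0.0000e+00]), 'position': array([ 0.625, -0.   ,  0.208]), 'tool_rot': array([-3.141,  0.   ,  1.571]), 'force': array([ 0.216, -0.207,  0.875]), 'moment': array([0.031, 0.014, 0.012]), 'grip_width': np.float64(0.085)} 0.0187
scene {'K': [[492.745, 0.0, 251.4477], [0.0, 492.745, 193.5766], [0.0, 0.0, 1.0]], 'R': [[-0.8573, -0.5147, -0.0064], [-0.3687, 0.6227, -0.6901], [0.3592, -0.5893, -0.7237]], 't': [0.4597, 0.2708, 1.2002]}
side {'K': [[478.3313, 0.0, 257.9917], [0.0, 478.3313, 183.6543], [0.0, 0.0, 1.0]], 'R': [[-0.1662, 0.9861, 0.0068], [0.7772, 0.1352, -0.6146], [-0.6069, -0.0969, -0.7888]], 't': [0.1065, -0.3738, 2.0234]}
wrist {'K': [[266.5874, 0.0, 254.4938], [0.0, 266.5874, 191.0537], [0.0, 0.0, 1.0]], 'mount': [[0.0004, -0.953, -0.303, 0.0778], [1.0, 0.0004, 0.0, 0.0003], [0.0001, -0.303, 0.953, -0.1649], [0.0, 0.0, 0.0, 1.0]]}
```

View pics/scene0.png

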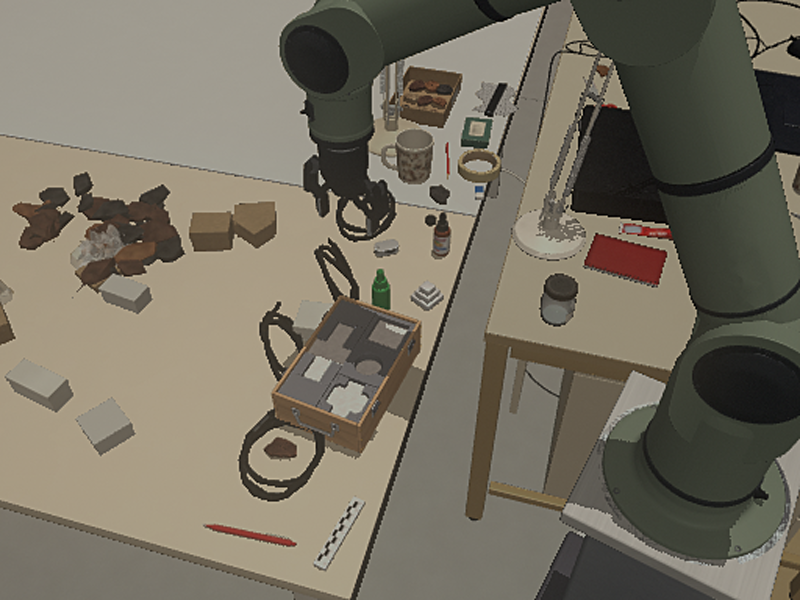

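View pics/side0.png

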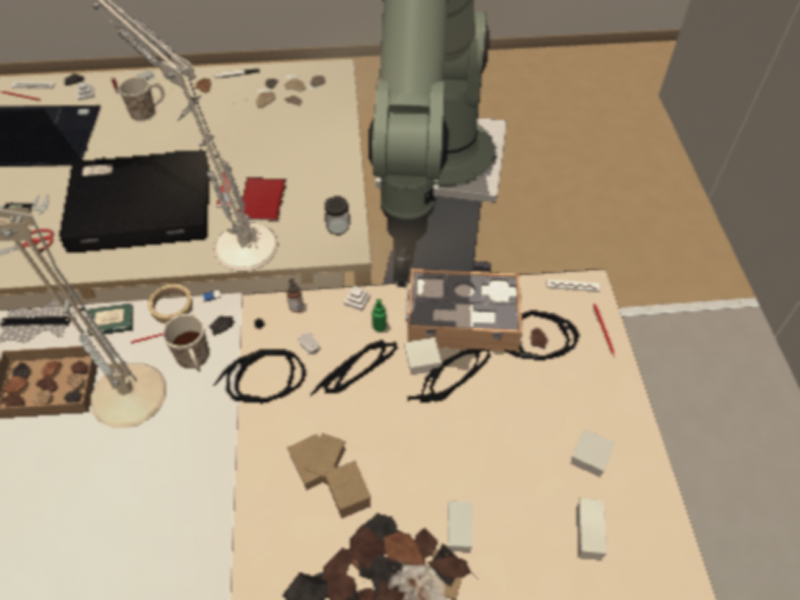

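View pics/wrist0.png

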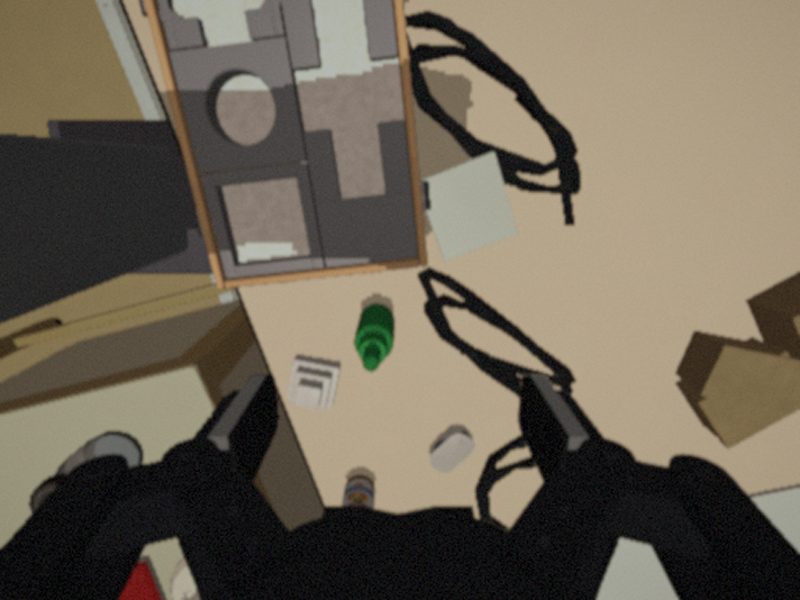

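```bash
cat > h.py <<'E'
from workcell import bot
import cv2,numpy as np
from scipy.spatial.transform import Rotation as Ro
def cam(n):
    s=bot.observe(); f=bot.grab_frame(n); K=f["K"]
    if n=="wrist":
        T=np.eye(4);T[:3,:3]=Ro.from_euler('xyz',s["tool_rot"]).as_matrix();T[:3,3]=s["position"]
        M=T@f["mount"]; R=M[:3,:3].T; t=-R@M[:3,3]
    else: R,t=np.array(f["R"]),np.array(f["t"])
    return f["image"],K,R,t
def proj(c,X):
    p=(c[2]@np.atleast_2d(X).T).T+c[3]; p=p@c[1].T; return p[:,:2]/p[:,2:]
def ray(c,uv,z):
    C=-c[2].T@c[3]; d=c[2].T@np.linalg.inv(c[1])@np.array([uv[0],uv[1],1]); return C+d*(z-C[2])/d[2]
def tri(obs): # [(cam,uv)]
    A=[];b=[]
    for c,uv in obs:
        C=-c[2].T@c[3]; d=c[2].T@np.linalg.inv(c[1])@np.array([uv[0],uv[1],1]);d/=np.linalg.norm(d)
        P=np.eye(3)-np.outer(d,d);A.append(P);b.append(P@C)
    return np.linalg.lstsq(np.vstack(A),np.hstack(b),rcond=None)[0]
def crop(c,x0,y0,x1,y1,name,s=None):
    im=c[0][y0:y1,x0:x1,::-1]; s=s or min(800/(x1-x0),600/(y1-y0))
    cv2.imwrite(f"pics/{name}.png",cv2.resize(im,None,fx=s,fy=s,interpolation=cv2.INTER_CUBIC))
    print(name,"scale",s)
E
python3 - <<'E'
from h import *
for n in ["scene","side","wrist"]:
    c=cam(n); print(n,-c[2].T@c[3], proj(c,[[.625,0,.2],[.625,0,.35],[.5,.0,0],[.6,0,0],[.5,.3,0],[.5,-.3,0],[.5,.5,0]]).round())
    np.savez(f"c_{n}.npz",im=c[0],K=c[1],R=c[2],t=c[3])
    if n=="scene": crop(c,170,180,300,380,"sc_a"); crop(c,180,60,330,200,"sc_b")
    if n=="side": crop(c,130,160,400,260,"si_a"); crop(c,0,60,260,280,"si_b")
E
```

```text
scene [0.0628672  0.77527706 1.0583357 ] [[222. 156.]
 [218. 109.]
 [263. 224.]
 [232. 211.]
 [201. 305.]
 [310. 162.]
 [149. 374.]]
sc_a scale 3.0
sc_b scale 4.285714285714286
side [1.53625997 0.14157827 1.365646  ] [[259. 180.]
 [260. 148.]
 [264. 188.]
 [260. 210.]
 [348. 199.]
 [183. 177.]
 [406. 207.]]
si_a scale 2.962962962962963
si_b scale 2.727272727272727
wrist [0.62518917 0.0777394  0.37353899] [[ 254.  221.]
 [ 253.  579.]
 [ 167.  164.]
 [ 237.  164.]
 [ 139. -109.]
 [ 184.  331.]
 [ 109. -412.]]
```

View crops.

View pics/sc_a.png

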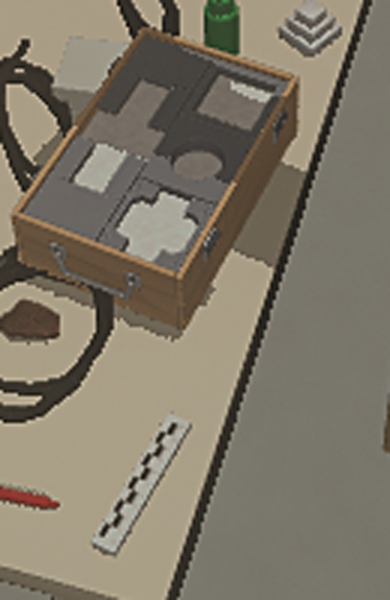

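View pics/sc_b.png

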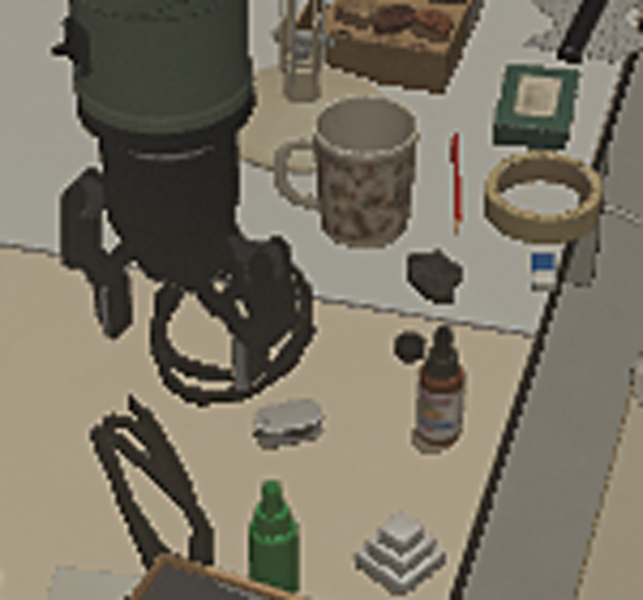

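View pics/si_a.png

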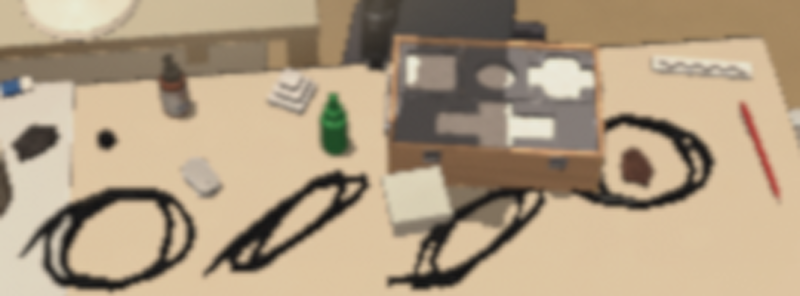

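View pics/si_b.png

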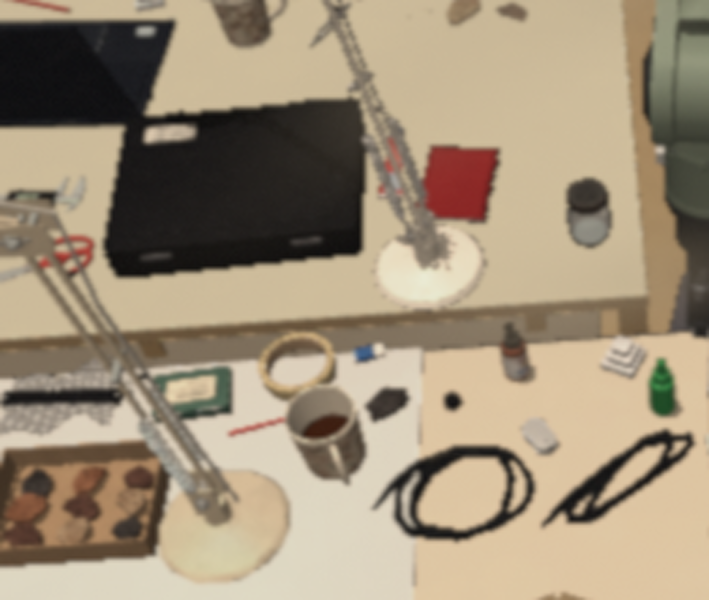

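```bash
python3 - <<'E'
from h import *
def ld(n):
    d=np.load(f"c_{n}.npz");return d["im"],d["K"],d["R"],d["t"]
crop(ld("side"),0,0,140,280,"si_l",2.14*1.0); crop(ld("side"),0,100,140,205,"si_l2"); crop(ld("scene"),170,0,420,150,"sc_t")
E
```

```text
si_l scale 2.14
si_l2 scale 5.714285714285714
sc_t scale 3.2
```

View pics/si_l2.png

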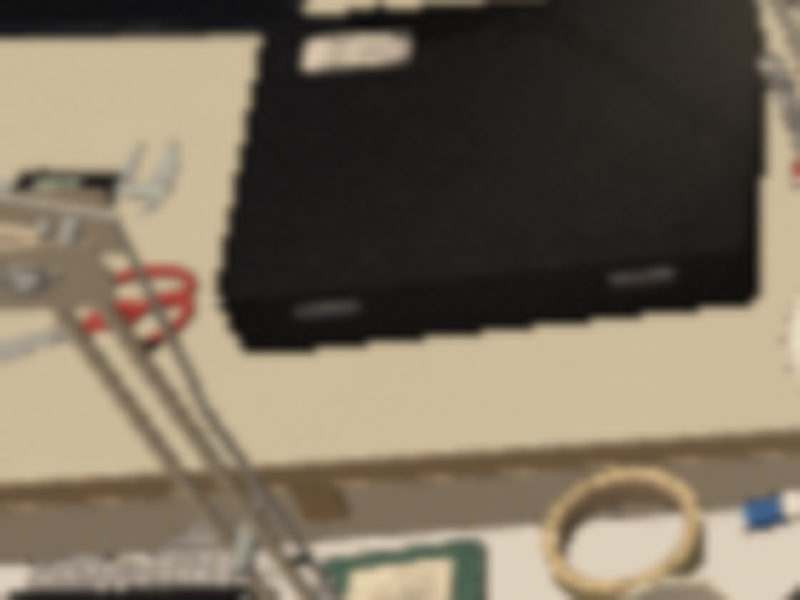

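View pics/sc_t.png

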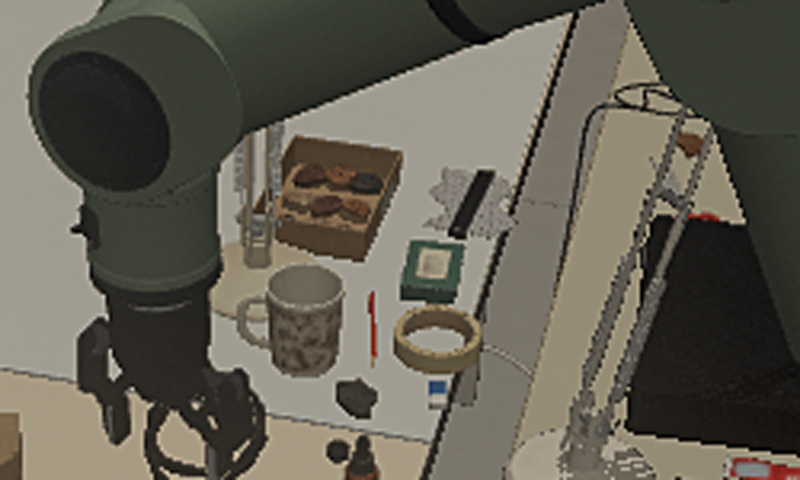

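```bash
cat >> h.py <<'E'
def ld(n):
    d=np.load(f"c_{n}.npz");return d["im"],d["K"],d["R"],d["t"]
E
python3 - <<'E'
from h import *
sd,sc,w=ld("side"),ld("scene"),ld("wrist")
print("lamp base",ray(sd,(79,249),.03),ray(sc,(170+258/3.2,265/3.2),.03))
for u in(246,250,254):
  print([ (round(z,2),ray(sd,(5,148),z).round(3),proj(sc,ray(sd,(5,148),z)).round(0)[0].tolist()) for z in (.3,.4,.5,.6)])
  break
print("other lamp base",ray(sd,(157,157),0.0))
q=lambda x,y,z=0:print(ray(*[None]*0) if 0 else "")
S=lambda c,x,y,z,n:print(n,c,end=" ") 
k=.64
P=lambda n,sp,wp,z:print(n,"scene",ray(sc,sp,z).round(3) if sp else None,"wrist",ray(w,wp,z).round(3) if wp else None)
A=lambda x,y:(170+x/3,180+y/3)
B=lambda x,y:(180+x/4.2857,60+y/4.2857)
W=lambda x,y:(x*k,y*k)
P("block top",B(403,531),W(309,390),.036)
P("loupe",B(289,418),W(454,445),.014)
P("bottle tip",B(443,330),None,.102)
P("bottle collar/body top",B(442,378),W(361,478),.062)
P("bar",A(142,483),None,.008)
P("bar e1",A(177,420),None,.008);P("bar e2",A(106,545),None,.008)
P("green tip",B(271,485),W(371,357),.102)
P("green base",B(273,595),None,.0)
P("pk block",A(234,100),W(265,221),.060)
P("pk bottle",A(198,165),W(246,108),.054)
P("pk loupe",A(158,228),None,.064)
P("pk bar",A(127,120),None,.064)
for n,s,wp in [("BL near -y rear",A(148,32),W(425,262)),("front -y",A(297,77),W(222,284)),("front +y",A(181,273),None),("rear +y",A(16,217),None)]: P(n,s,wp,.077)
P("sherd d",B(435,275),None,.008); P("sherdb",A(30,322),None,.006)
P("mug",B(365,175),None,.09)
E
```

```text
lamp base [ 0.8670109  -0.54114489  0.03      ] [ 0.86500995 -0.54225695  0.03      ]
[(0.3, array([ 0.713, -0.756,  0.3  ]), [320.0, -2.0]), (0.4, array([ 0.79 , -0.671,  0.4  ]), [290.0, -28.0]), (0.5, array([ 0.867, -0.587,  0.5  ]), [256.0, -57.0]), (0.6, array([ 0.945, -0.503,  0.6  ]), [218.0, -89.0])]
other lamp base [ 0.42501047 -0.42315207  0.        ]
block top scene [ 0.534 -0.124  0.036] wrist [ 0.544 -0.117  0.036]
loupe scene [ 0.673 -0.203  0.014] wrist [ 0.682 -0.193  0.014]
bottle tip scene [ 0.576 -0.254  0.102] wrist None
bottle collar/body top scene [ 0.573 -0.25   0.062] wrist [ 0.592 -0.193  0.062]
bar scene [0.411 0.36  0.008] wrist None
bar e1 scene [0.417 0.302 0.008] wrist None
bar e2 scene [0.407 0.415 0.008] wrist None
green tip scene [ 0.598 -0.059  0.102] wrist [ 0.606 -0.053  0.102]
green base scene [ 0.597 -0.057  0.   ] wrist None
pk block scene [0.528 0.03  0.06 ] wrist [0.526 0.039 0.06 ]
pk bottle scene [0.519 0.106 0.054] wrist [0.518 0.117 0.054]
pk loupe scene [0.507 0.186 0.064] wrist None
pk bar scene [0.596 0.102 0.064] wrist None
BL near -y rear scene [0.632 0.012 0.077] wrist [0.645 0.011 0.077]
front -y scene [ 0.486 -0.009  0.077] wrist [ 0.495 -0.005  0.077]
front +y scene [0.462 0.222 0.077] wrist None
rear +y scene [0.609 0.244 0.077] wrist None
sherd d scene [ 0.664 -0.412  0.008] wrist None
sherdb scene [0.572 0.287 0.006] wrist None
mug scene [ 0.723 -0.4    0.09 ] wrist None
```

```bash
python3 - <<'E'
from h import *
sd,sc,w=ld("side"),ld("scene"),ld("wrist")
for uv in [(157,157),(135,100),(121,45)]:
  print(uv,[ (round(z,2),ray(sd,uv,z).round(2).tolist(),proj(sc,ray(sd,uv,z)).round(0)[0].tolist()) for z in (0,.1,.2,.3,.4,.5,.6,.7)])
for uv in [(90,20),(64,0)]:
  print(uv,[ (round(z,2),ray(sd,uv,z).round(2).tolist()) for z in (.2,.4,.6,.8,1.)])
crop(sd,255,160,340,230,"k1"); crop(w,85,0,290,200,"k2"); crop(sc,170,185,275,300,"k3")
crop(sd,160,170,260,245,"k4"); crop(w,170,170,330,330,"k5")
E
```

```text
(157, 157) [(0, [0.43, -0.42, 0.0], [348.0, 148.0]), (0.1, [0.51, -0.38, 0.1], [323.0, 122.0]), (0.2, [0.59, -0.34, 0.2], [295.0, 94.0]), (0.3, [0.67, -0.3, 0.3], [265.0, 64.0]), (0.4, [0.75, -0.26, 0.4], [232.0, 30.0]), (0.5, [0.83, -0.22, 0.5], [195.0, -7.0]), (0.6, [0.91, -0.18, 0.6], [154.0, -49.0]), (0.7, [0.99, -0.13, 0.7], [108.0, -95.0])]
(135, 100) [(0, [0.14, -0.61, 0.0], [452.0, 145.0]), (0.1, [0.24, -0.55, 0.1], [424.0, 120.0]), (0.2, [0.34, -0.5, 0.2], [393.0, 92.0]), (0.3, [0.44, -0.44, 0.3], [358.0, 62.0]), (0.4, [0.55, -0.39, 0.4], [321.0, 28.0]), (0.5, [0.65, -0.33, 0.5], [279.0, -9.0]), (0.6, [0.75, -0.28, 0.6], [233.0, -50.0]), (0.7, [0.85, -0.22, 0.7], [181.0, -96.0])]
(121, 45) [(0, [-0.21, -0.79, 0.0], [577.0, 149.0]), (0.1, [-0.08, -0.72, 0.1], [544.0, 123.0]), (0.2, [0.04, -0.65, 0.2], [508.0, 95.0]), (0.3, [0.17, -0.59, 0.3], [469.0, 64.0]), (0.4, [0.3, -0.52, 0.4], [425.0, 30.0]), (0.5, [0.43, -0.45, 0.5], [377.0, -7.0]), (0.6, [0.56, -0.38, 0.6], [324.0, -49.0]), (0.7, [0.68, -0.31, 0.7], [265.0, -96.0])]
(90, 20) [(0.2, [-0.1, -0.84, 0.2]), (0.4, [0.18, -0.67, 0.4]), (0.6, [0.46, -0.5, 0.6]), (0.8, [0.74, -0.34, 0.8]), (1.0, [1.02, -0.17, 1.0])]
(64, 0) [(0.2, [-0.22, -1.01, 0.2]), (0.4, [0.08, -0.81, 0.4]), (0.6, [0.38, -0.61, 0.6]), (0.8, [0.68, -0.42, 0.8]), (1.0, [0.98, -0.22, 1.0])]
k1 scale 8.571428571428571
k2 scale 3.0
k3 scale 5.217391304347826
k4 scale 8.0
k5 scale 3.75
```

View pics/k1.png

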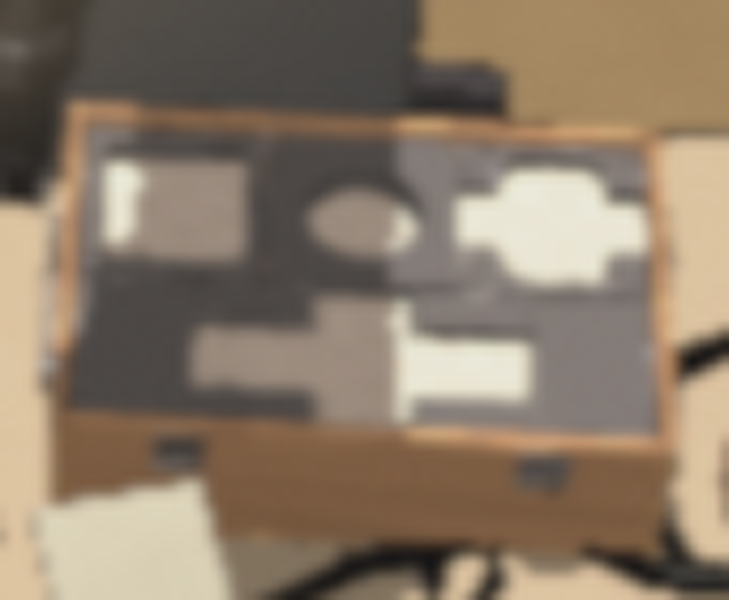

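View pics/k2.png

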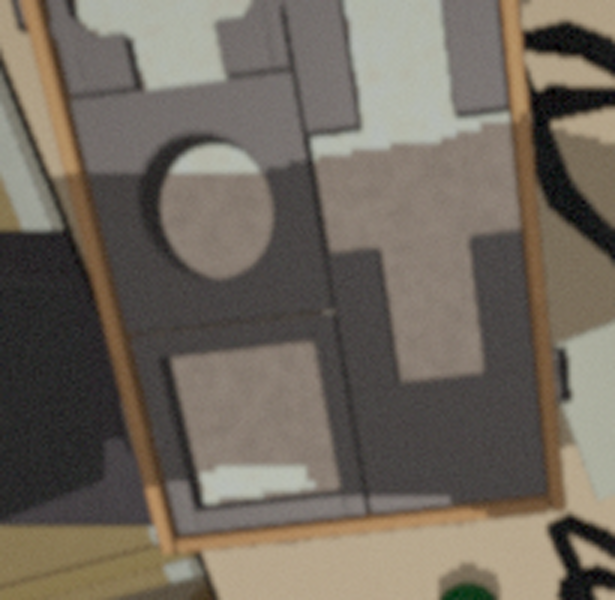

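View pics/k3.png

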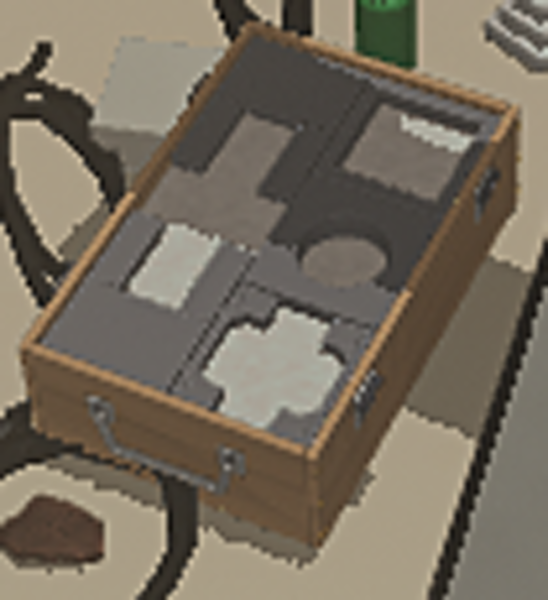

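View pics/k4.png

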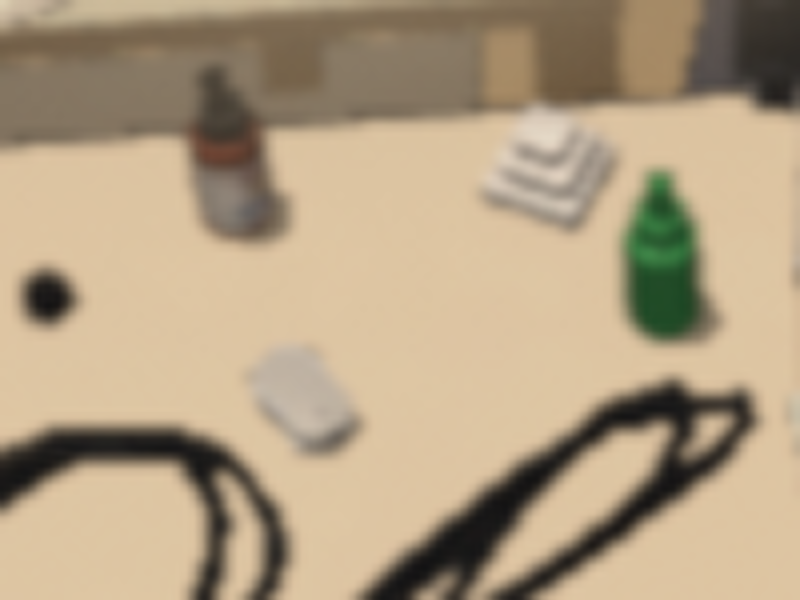

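View pics/k5.png

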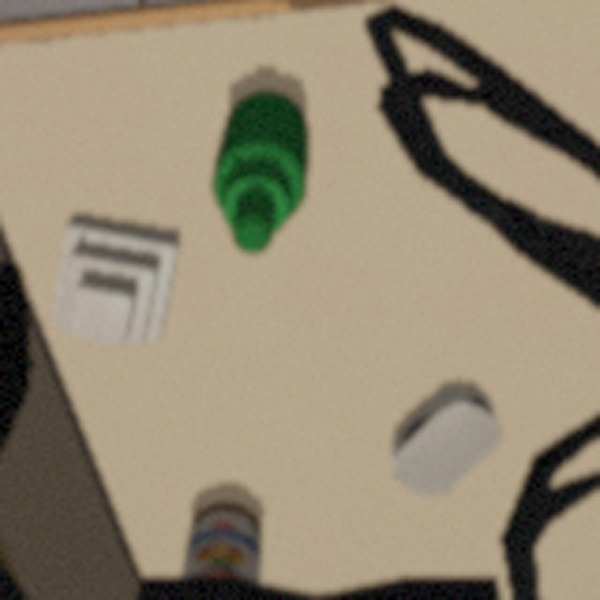

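```bash
cat >> h.py <<'E'
from scipy.optimize import least_squares
def cl(pts,s,x0,y0): return (np.array(pts,float)+.5)/s-.5+np.array([x0,y0])
def fit(obs,x0):
    # obs: list of (cam, model Nx3, uv Nx2); model in z-up local frame
    def r(p):
        c,s=np.cos(p[2]),np.sin(p[2]);Rz=np.array([[c,-s,0],[s,c,0],[0,0,1]])
        return np.hstack([(proj(cm,m@Rz.T+[p[0],p[1],0])-uv).ravel() for cm,m,uv in obs])
    o=least_squares(r,x0); return o.x, np.sqrt(np.mean(o.fun**2))
E
python3 - <<'E'
from h import *
sd,sc,w=ld("side"),ld("scene"),ld("wrist")
a,b,h=.079,.12,.077
fm,fp,rp,rm=[-a,-b,h],[-a,b,h],[a,b,h],[a,-b,h]
o1=(sd,np.array([fm,fp,rp,rm]),cl([(68,100),(660,130),(665,445),(55,415)],8.5714,255,160))
o2=(sc,np.array([rm,fm,fp,rp]),cl([(250,25),(520,105),(315,460),(22,347)],5.2174,170,185))
o3=(w,np.array([fm,rm]),cl([(165,550),(562,503)],3,85,0))
for n,o in [("side",[o1]),("scene",[o2]),("wrist",[o3]),("all",[o1,o2,o3])]: print("box",n,fit(o,[.55,.12,-.07]))
s1=lambda p:cl(p,8,160,170); s2=lambda p:cl(p,4.2857,180,60); s3=lambda p:cl(p,3.75,170,170)
# bottle / green by tip
print("brown tip", tri([(sd,s1([(212,68)])[0]),(sc,s2([(443,328)])[0])]))
print("green tip", tri([(sd,s1([(659,173)])[0]),(sc,s2([(271,485)])[0]),(w,s3([(254,240)])[0])]), tri([(sd,s1([(659,173)])[0]),(sc,s2([(271,485)])[0])]))
print("block top", tri([(sd,s1([(545,132)])[0]),(sc,s2([(402,535)])[0])]), tri([(sd,s1([(545,132)])[0]),(w,s3([(103,315)])[0])]))
print("loupe top side",ray(sd,s1([(300,393)])[0],.014),ray(sc,s2([(289,418)])[0],.014),ray(w,s3([(448,446)])[0],.014))
E
```

```text
box side (array([0.55222278, 0.11722904, 0.10879382]), np.float64(0.5681638378540954))
box scene (array([0.55036387, 0.11637476, 0.11574371]), np.float64(0.615371405541311))
box wrist (array([0.55378841, 0.12134754, 0.12273646]), np.float64(1.2850851434302597))
box all (array([0.55236013, 0.11952312, 0.12619232]), np.float64(1.2316886885121956))
brown tip [ 0.57993492 -0.25809526  0.10013717]
green tip [ 0.60299277 -0.06157879  0.09883118] [ 0.6013668  -0.06185967  0.0989407 ]
block top [ 0.53698755 -0.12633762  0.02981255] [ 0.54231226 -0.1243962   0.03593575]
loupe top side [ 0.67985986 -0.20269313  0.014     ] [ 0.67473762 -0.20406726  0.014     ] [ 0.68045653 -0.20040962  0.014     ]
```

>>> servo_tool:
  rows:
    - [[5, -3, 0, 0, 0, 0], [5, -3, 0, 0, 0, 0], [5, -3, 0, 0, 0, 0], [5, -3, 0, 0, 0, 0], [5, -3, 0, 0, 0, 0]]

```text
clock: 0.92
position: [0.4739, 0.2514, 0.2091]
tool_rot: [3.141, -0.0, 1.571]
force: [1.2, 0.9, -0.4]
grip_width: 0.0853
```

>>> servo_tool:
  rows:
    - [[5, -3, 0, 0, 0, 0], [5, -3, 0, 0, 0, -5], [0, 0, 0, 0, 0, 0]]

```text
clock: 1.3
position: [0.4121, 0.3539, 0.2089]
tool_rot: [-3.141, -0.002, 1.666]
force: [0.7, -0.8, -0.3]
grip_width: 0.0853
```

```bash
cat >> h.py <<'E'
def st():
    s=bot.observe();print("t %.2f"%s["clock"],"p",np.round(s["position"],4),"rpy",np.round(s["tool_rot"],4),"F",np.round(s["force"],1),"w %.4f"%s["grip_width"],"q",np.round(s["qpos"],2))
def save(n,tag):
    c=cam(n);np.savez(f"c_{tag}.npz",im=c[0],K=c[1],R=c[2],t=c[3])
    cv2.imwrite(f"pics/{tag}.png",cv2.resize(c[0][:,:,::-1],(800,600),interpolation=cv2.INTER_CUBIC));return c
E
python3 - <<'E'
from h import *
st();c=save("wrist","w1");print(proj(c,[[.411,.36,.008]]))
E
```

```text
t 1.30 p [0.4121 0.3539 0.2089] rpy [-3.1408e+00 -1.6000e-03  1.6658e+00] F [ 0.7 -0.8 -0.3] w 0.0853 q [-0.69  0.4  -0.16  1.81  0.08  0.94 -0.8 ]
[[254.03497752 160.59179754]]
```

View pics/w1.png

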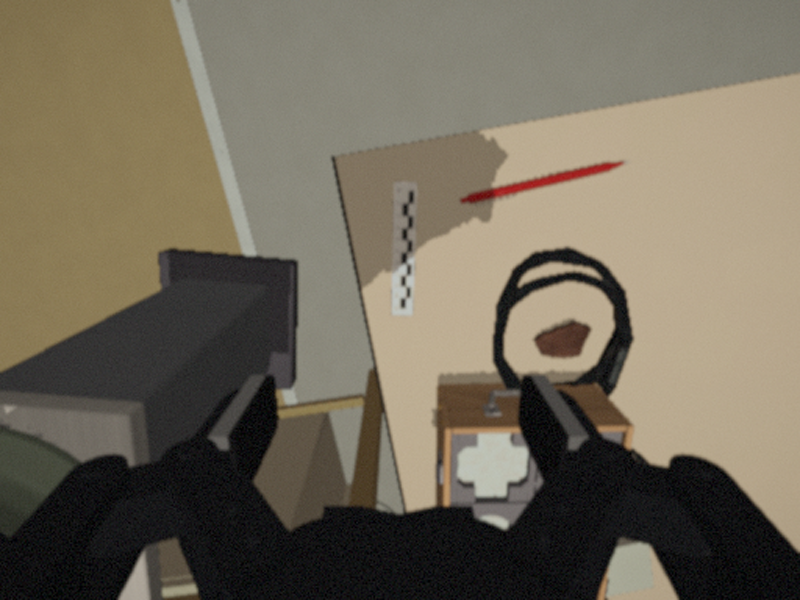

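```bash
python3 - <<'E'
from h import *
c=ld("w1"); crop(c,230,105,290,210,"w1b",5.7)
E
```

```text
w1b scale 5.7
```

View pics/w1b.png

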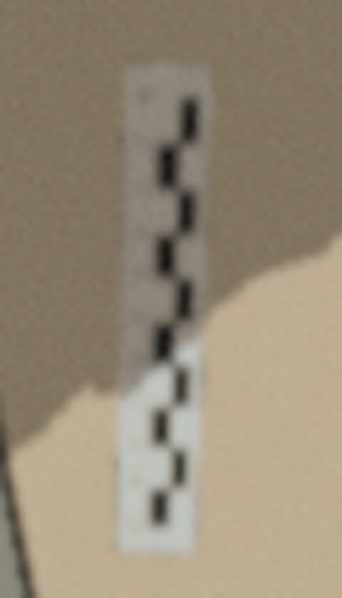

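```bash
python3 - <<'E'
from h import *
c=ld("w1");sc=ld("scene")
m=np.array([[-.01,.06,.008],[.01,.06,.008],[.01,-.06,.008],[-.01,-.06,.008]])
o=(c,m,cl([(127,67),(210,70),(195,550),(120,547)],5.7,230,105))
print(fit([o],[.41,.36,.09]))
# scene: e1 corners
o2=(sc,m[[0,1,2,3]],None)
E
```

```text
(array([0.41670809, 0.36016931, 0.07634675]), np.float64(0.49266704184835014))
```

>>> servo_tool:
  rows:
    - [[0.6, 0.2, 3, 0, 0, 1], [0, 0, 5, 0, 0, 0], [0, 0, 5, 0, 0, 0], [0, 0, 2, 0, 0, 0], [0, 0, 0, 0, 0, 0]]
  grip: 0

```text
clock: 1.98
position: [0.4165, 0.3546, 0.0577]
tool_rot: [-3.14, 0.002, 1.639]
force: [0.3, 0.0, 0.0]
grip_width: 0.0426
```

```bash
python3 - <<'E'
from h import *
st();c=save("wrist","w2");print(proj(c,[[.417,.36,.008]]))
E
```

```text
t 1.98 p [0.4165 0.3546 0.0577] rpy [-3.1398e+00  2.1000e-03  1.6391e+00] F [0.3 0.  0. ] w 0.0426 q [-0.72  0.61 -0.13  1.92  0.13  0.62 -0.87]
[[255.28043457 195.60852914]]
```

View pics/w2.png

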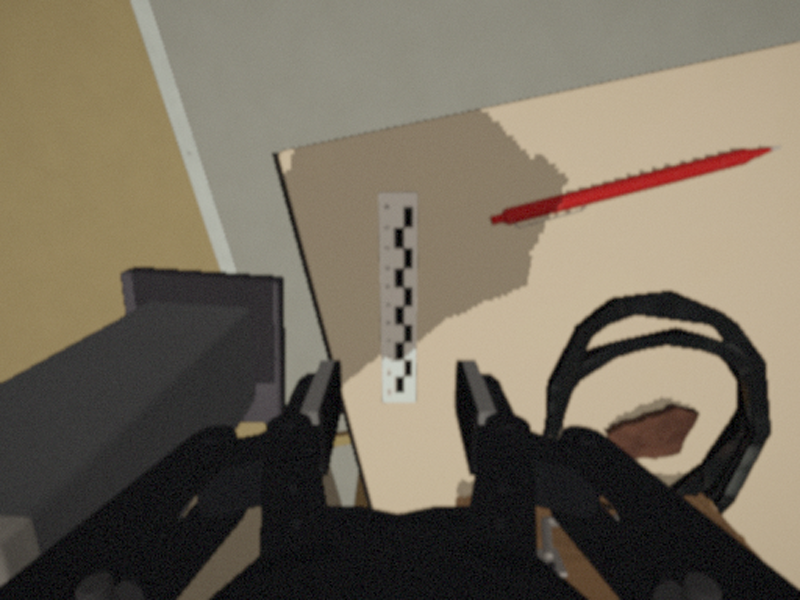

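```bash
python3 - <<'E'
from h import *
c=ld("w2")
m=np.array([[-.01,.06,.008],[.01,.06,.008],[.01,-.06,.008],[-.01,-.06,.008]])
print(fit([(c,m,cl([(379,193),(416,194),(416,403),(383,402)],1.5625,0,0))],[.41,.36,.09]))
E
```

```text
(array([0.41670376, 0.35958625, 0.07723455]), np.float64(0.6494651848671648))
```

>>> servo_tool:
  rows:
    - [[0.5, 0, 2, 0, 0, -0.5], [0, 0, 2, 0, 0, 0], [0, 0, 1.3, 0, 0, 0], [0, 0, 0, 0, 0, 0]]

```text
clock: 2.52
position: [0.4159, 0.3609, 0.0053]
tool_rot: [-3.141, 0.001, 1.649]
force: [1.2, 0.2, 0.2]
grip_width: 0.0427
```

>>> servo_tool:
  rows:
    - [[0, 0, 0, 0, 0, 0], [0, 0, 0, 0, 0, 0], [0, 0, 0, 0, 0, 0]]
  grip: -1
  squeeze: 40

```text
clock: 2.9
position: [0.4164, 0.3613, 0.0064]
tool_rot: [3.141, -0.0, 1.649]
force: [-0.1, -0.3, 0.1]
grip_width: -0.0001
```

```bash
python3 - <<'E'
from h import *
st()
E
```

```text
t 2.90 p [0.4164 0.3613 0.0064] rpy [ 3.1410e+00 -5.0000e-04  1.6492e+00] F [-0.1 -0.3  0.1] w -0.0001 q [-0.74  0.7  -0.12  1.92  0.15  0.52 -0.88]
```

```bash
python3 - <<'E'
from h import *
c=save("wrist","w3")
E
```

```text
(no output)
```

View pics/w3.png

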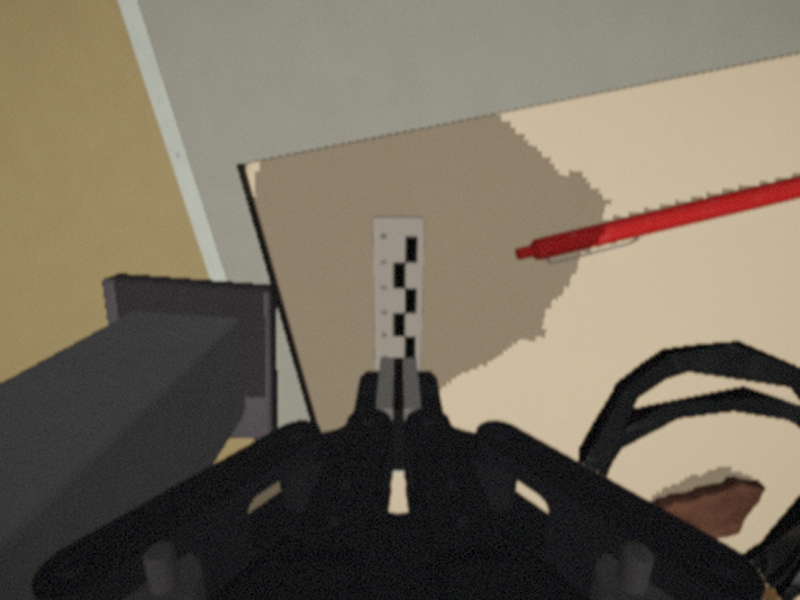

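>>> servo_tool:
  rows:
    - [[0, 0, 0, 0, 0, 0], [0, 0, 0, 0, 0, 0], [0, 0, 0.2, 0, 0, 0], [0, 0, 0.2, 0, 0, 0]]
  grip: 0

```text
clock: 3.45
position: [0.4161, 0.3611, 0.0017]
tool_rot: [-3.142, 0.0, 1.649]
force: [-0.2, -0.1, 0.1]
grip_width: 0.0429
```

>>> servo_tool:
  rows:
    - [[0, 0, 0, 0, 0, 0], [0, 0, 0, 0, 0, 0], [0, 0, 0, 0, 0, 0]]
  grip: -1

```text
clock: 3.82
position: [0.4161, 0.3612, 0.0019]
tool_rot: [3.142, -0.0, 1.649]
force: [1.1, -1.0, -0.4]
grip_width: -0.0002
```

```bash
python3 - <<'E'
from h import *
c=save("wrist","w4"); crop(c,220,120,290,300,"w4b",3.3); d=cam("scene"); crop(d,180,290,260,384,"s4")
d=cam("side"); crop(d,330,150,410,210,"d4")
E
```

```text
w4b scale 3.3
s4 scale 6.382978723404255
d4 scale 10.0
```

View pics/w4b.png

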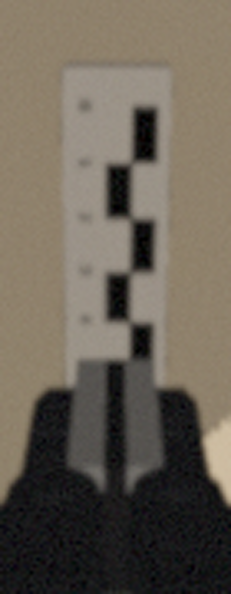

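View pics/s4.png

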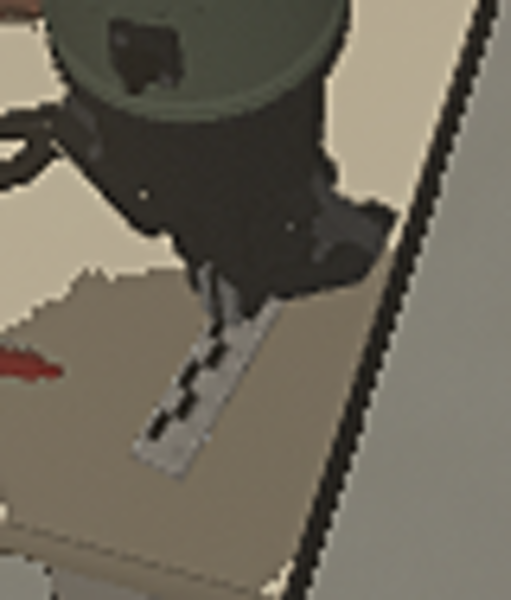

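View pics/d4.png

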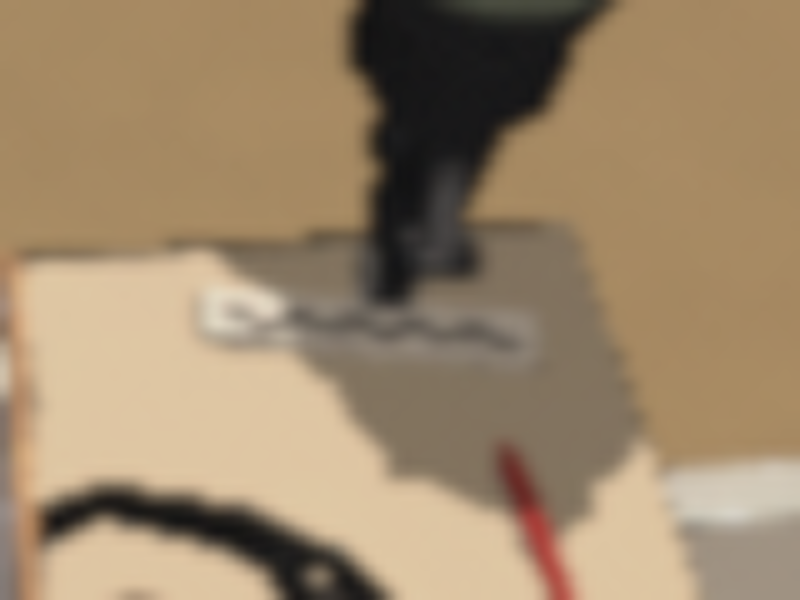

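```bash
python3 - <<'E'
from h import *
d=ld("side");s=ld("scene")
f=lambda c,X,sc,x0,y0:((proj(c,X)-[x0,y0]+.5)*sc-.5).round()
X=[[.416,.361,.002],[.416,.361,.01],[.416,.361,.02],[.4167,.36,.008],[.411,.36,.008]]
print(f(d,X,10,330,150).tolist());print(f(s,X,6.383,180,290).tolist())
m=np.array([[-.01,.06,.008],[.01,.06,.008],[.01,-.06,.008],[-.01,-.06,.008]])
print(fit([(d,m,cl([(535,322),(530,368),(200,340),(205,288)],10,330,150))],[.41,.36,.09]))
print(fit([(s,m[:2],cl([(182,478),(135,447)],6.383,180,290))],[.41,.36,.09]))
w=ld("w4");print(fit([(w,m[:2],cl([(63,66),(171,66)],3.3,220,120))],[.41,.36,.09]))
E
```

```text
[[369.0, 333.0], [373.0, 319.0], [379.0, 302.0], [369.0, 324.0], [370.0, 312.0]]
[[229.0, 331.0], [228.0, 321.0], [226.0, 307.0], [228.0, 320.0], [242.0, 328.0]]
(array([0.41931962, 0.35921419, 0.04941167]), np.float64(0.36785848557829265))
(array([ 0.4053713 ,  0.35688645, -0.0412273 ]), np.float64(0.07768167341926281))
(array([0.41686062, 0.36021724, 0.07877926]), np.float64(0.43073463077018215))
```

```bash
python3 - <<'E'
from h import *
f=bot.grab_frame("wrist");M=np.linalg.inv(f["mount"]);K=f["K"]
for z in (-.03,-.02,-.01,0,.01):
  for x in (0,.011):
    p=K@(M@[x,0,z,1])[:3];print(z,x,(p[:2]/p[2]).round(1),end=" | ")
E
```

```text
-0.03 0 [254.  249.2] | -0.03 0.011 [254.  231.8] | -0.02 0 [254.  240.8] | -0.02 0.011 [254.  224.2] | -0.01 0 [254.  233.3] | -0.01 0.011 [254.  217.5] | 0 0 [254.1 226.6] | 0 0.011 [254.1 211.5] | 0.01 0 [254.1 220.6] | 0.01 0.011 [254.1 206.2] |
```

>>> servo_tool:
  rows:
    - [[0, 0, 0, 0, 0, 0], [0, 0, 0, 0, 0, 0], [0, 0, 0.3, 0, 0, 0], [0, 0, 0.2, 0, 0, 0], [0, 0, 0, 0, 0, 0]]
  grip: 0

```text
clock: 4.65
position: [0.416, 0.361, -0.0033]
tool_rot: [-3.141, 0.0, 1.649]
force: [-0.8, 0.1, -0.7]
grip_width: 0.0431
```

>>> servo_tool:
  rows:
    - [[0, 0, 0.3, 0, 0, 0], [0, 0, 0, 0, 0, 0]]

```text
clock: 4.9
position: [0.416, 0.361, -0.0063]
tool_rot: [-3.141, 0.0, 1.649]
force: [0.6, 0.5, 0.7]
grip_width: 0.0426
```

>>> servo_tool:
  rows:
    - [[0, 0, 0, 0, 0, 0], [0, 0, 0, 0, 0, 0], [0, 0, 0, 0, 0, 0]]
  grip: -1

```text
clock: 5.28
position: [0.4162, 0.3612, -0.006]
tool_rot: [3.141, -0.0, 1.649]
force: [0.7, 0.2, -0.3]
grip_width: 0.0001
```

>>> servo_tool:
  rows:
    - [[0, 0, 0, 0, 0, 0], [0, 0, 0, 0, 0, 0], [0, 0, 0.3, 0, 0, 0], [0, 0, 0.2, 0, 0, 0], [0, 0, 0, 0, 0, 0]]
  grip: 0

```text
clock: 5.9
position: [0.416, 0.361, -0.0113]
tool_rot: [-3.141, 0.0, 1.649]
force: [-0.6, 0.2, 0.5]
grip_width: 0.0425
```

>>> servo_tool:
  rows:
    - [[0, 0, 0.2, 0, 0, 0], [0, 0, 0, 0, 0, 0]]

```text
clock: 6.15
position: [0.4161, 0.3611, -0.0132]
tool_rot: [-3.141, 0.0, 1.649]
force: [0.3, 0.6, -1.1]
grip_width: 0.0423
```

>>> servo_tool:
  rows:
    - [[0, 0, 0, 0, 0, 0], [0, 0, 0, 0, 0, 0], [0, 0, 0, 0, 0, 0]]
  grip: -1

```text
clock: 6.52
position: [0.4161, 0.3611, -0.0131]
tool_rot: [3.142, -0.0, 1.649]
force: [-1.0, -0.2, 0.0]
grip_width: 0.0
```

```bash
python3 - <<'E'
from h import *
c=cam("wrist"); crop(c,180,100,330,300,"w5",3); d=cam("side"); crop(d,330,150,410,210,"d5")
E
```

```text
w5 scale 3
d5 scale 10.0
```

View pics/w5.png

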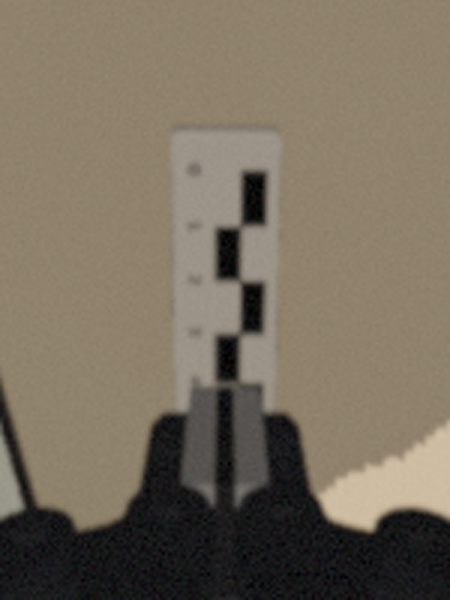

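View pics/d5.png

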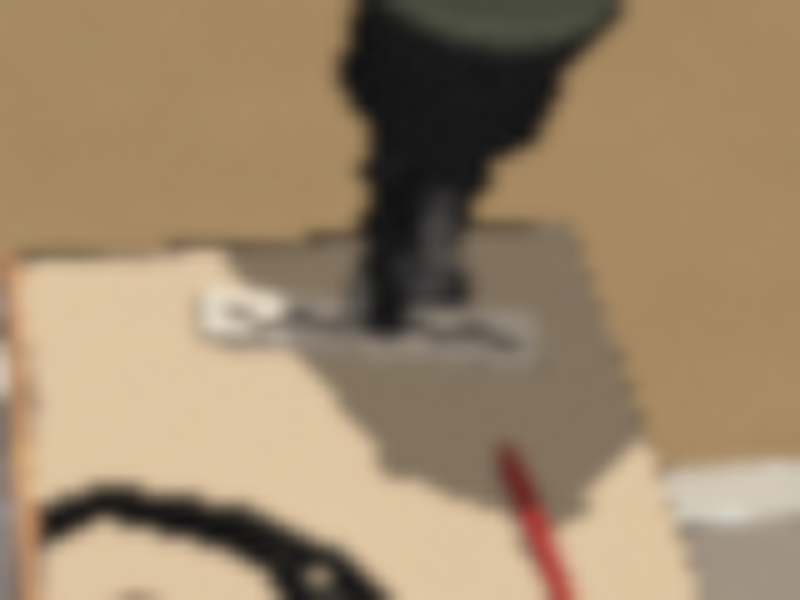

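>>> servo_tool:
  rows:
    - [[0, 0, 0, 0, 0, 0], [0, 0, 0, 0, 0, 0], [0, 0, 0.3, 0, 0, 0], [0, 0, 0.2, 0, 0, 0], [0, 0, 0, 0, 0, 0]]
  grip: 0

```text
clock: 7.25
position: [0.416, 0.3611, -0.0184]
tool_rot: [-3.141, 0.0, 1.649]
force: [-0.8, -0.6, -0.1]
grip_width: 0.0427
```

>>> servo_tool:
  rows:
    - [[0, 0, 0, 0, 0, 0], [0, 0, 0, 0, 0, 0], [0, 0, 0, 0, 0, 0]]
  grip: -1

```text
clock: 7.62
position: [0.4161, 0.3611, -0.0179]
tool_rot: [3.142, -0.0, 1.649]
force: [-1.6, -0.4, 6.3]
grip_width: 0.0185
```

>>> servo_tool:
  rows:
    - [[0, 0, 0, 0, 0, 0], [0, 0, -0.5, 0, 0, 0], [0, 0, -1, 0, 0, 0], [0, 0, -2, 0, 0, 0], [0, 0, 0, 0, 0, 0]]

```text
clock: 8.25
position: [0.4169, 0.3617, 0.0185]
tool_rot: [3.14, -0.002, 1.649]
force: [-0.3, -0.4, 0.3]
grip_width: 0.0179
```

```bash
python3 - <<'E'
from h import *
st();c=cam("wrist"); crop(c,180,100,330,300,"w6",3); d=cam("side"); crop(d,330,150,410,210,"d6")
E
```

```text
t 8.25 p [0.4169 0.3617 0.0185] rpy [ 3.1396e+00 -1.6000e-03  1.6491e+00] F [-0.3 -0.4  0.3] w 0.0179 q [-0.73  0.68 -0.12  1.92  0.15  0.54 -0.88]
w6 scale 3
d6 scale 10.0
```

View pics/w6.png

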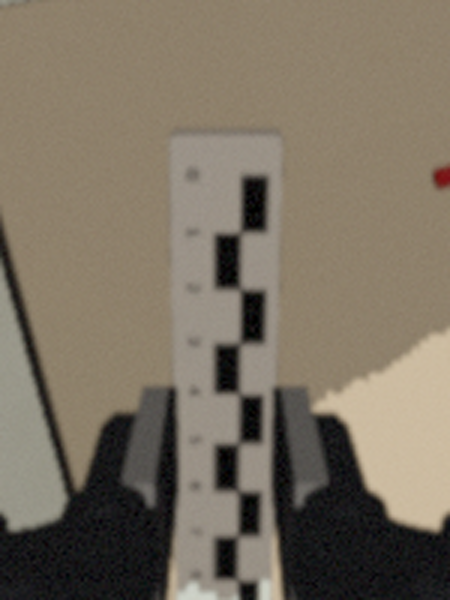

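View pics/d6.png

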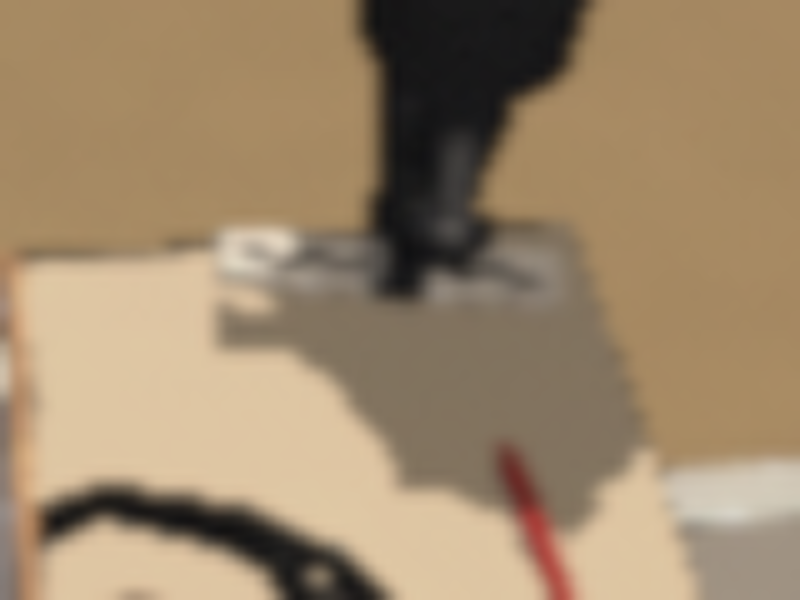

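```bash
python3 - <<'E'
from h import *
m=np.array([[-.01,.06,0],[.01,.06,0],[.01,-.06,0],[-.01,-.06,0]])
for n,uv in [("w1",cl([(127,67),(210,70),(195,550),(120,547)],5.7,230,105)),("w2",cl([(379,193),(416,194),(416,403),(383,402)],1.5625,0,0))]:
  c=ld(n)
  for z in (-.02,-.01,0,.008,.02,.03): print(n,z,fit([(c,m+[0,0,z],uv)],[.41,.36,.09]))
E
```

```text
w1 -0.02 (array([0.41751987, 0.35559296, 0.07604302]), np.float64(1.6990360482791214))
w1 -0.01 (array([0.41722905, 0.35723747, 0.07614622]), np.float64(0.9682652074202297))
w1 0 (array([0.41693921, 0.35887098, 0.07625518]), np.float64(0.23702942356594886))
w1 0.008 (array([0.41670809, 0.36016931, 0.07634675]), np.float64(0.49266704184835014))
w1 0.02 (array([0.41636278, 0.36210149, 0.07649212]), np.float64(1.5050975196649725))
w1 0.03 (array([0.41607639, 0.36369644, 0.07662146]), np.float64(2.4134494066418872))
w2 -0.02 (array([0.41718564, 0.35233228, 0.07735747]), np.float64(5.1339034886642265))
w2 -0.01 (array([0.41701054, 0.35496527, 0.0773185 ]), np.float64(3.342737015820742))
w2 0 (array([0.41683867, 0.35755279, 0.07727409]), np.float64(1.4409370931880958))
w2 0.008 (array([0.41670376, 0.35958625, 0.07723455]), np.float64(0.6494651848671648))
w2 0.02 (array([0.41650626, 0.36256752, 0.07716689]), np.float64(3.191885025776269))
w2 0.03 (array([0.41634675, 0.36498011, 0.07710176]), np.float64(5.744065643884901))
```

>>> servo_tool:
  rows:
    - [[0, 0, -4.5, 0, 0, 0], [0, 0, -4.5, 0, 0, -2], [-3, 1, -4.5, 0, 0, 0], [-4, 1, -4, 0, 0, 0], [-5, 1.5, 0, 0, 0, 0]]

```text
clock: 8.98
position: [0.4656, 0.2459, 0.1942]
tool_rot: [3.138, -0.002, 1.686]
force: [2.2, -0.1, -1.2]
grip_width: 0.018
```

>>> servo_tool:
  rows:
    - [[-5, 1.5, 0, 0, 0, 0], [-5, 1.5, 0, 0, 0, 0], [0, 0, 0, 0, 0, 0]]

```text
clock: 9.35
position: [0.5066, 0.1459, 0.1914]
tool_rot: [-3.141, 0.002, 1.678]
force: [-0.7, 0.9, -1.3]
grip_width: 0.018
```

```bash
python3 - <<'E'
from h import *
st();c=save("wrist","w7")
E
```

```text
t 9.35 p [0.5066 0.1459 0.1914] rpy [-3.1410e+00  1.6000e-03  1.6784e+00] F [-0.7  0.9 -1.3] w 0.0180 q [-0.3   0.39 -0.13  1.87  0.06  0.89 -0.35]
```

View pics/w7.png

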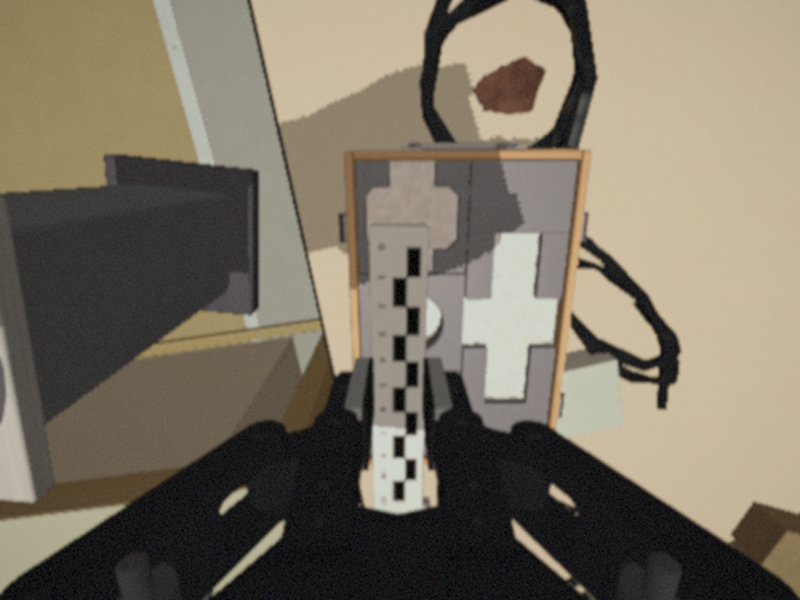

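```bash
python3 - <<'E'
from h import *
c=ld("w7");crop(c,210,85,390,265,"w7b",3.33)
E
```

```text
w7b scale 3.33
```

View pics/w7b.png

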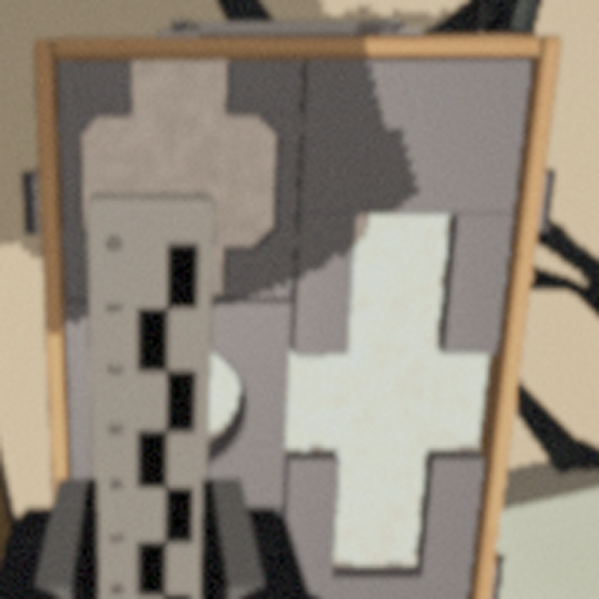

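```bash
python3 - <<'E'
from h import *
c=ld("w7");C=lambda p:cl(p,3.33,210,85)
m=np.array([[-.016,.066,.072],[.016,-.066,.064],[-.0345,.02,.072],[.0345,-.02,.064]])
p,e=fit([(c,m,C([(360,212),(420,570),(287,352),(483,452)]))],[.59,.12,.1]);print(p,e)
b=np.array([[-.079,.12,.077],[.079,.12,.077]])
print(fit([(c,b,C([(38,42),(558,38)]))],[.55,.12,.1]))
b=np.array([[-.0375,.12-.045-.0375,.072]])
# bar in hand: top at z?
m2=np.array([[-.01,.06,0],[.01,.06,0]])
for z in (.21,.215,.22): print(z,fit([(c,m2+[0,0,z],C([(90,195),(213,197)]))],[.5,.14,.1]))
E
```

```text
[0.5933065  0.12302899 0.11992502] 1.1791109991696866
(array([0.55496816, 0.11737272, 0.11401786]), np.float64(1.379399289764206))
0.21 (array([0.50650754, 0.14429938, 0.09186889]), np.float64(0.07560788550011277))
0.215 (array([0.50642696, 0.14495553, 0.09185324]), np.float64(0.3842395810726884))
0.22 (array([0.50634638, 0.14561114, 0.09183659]), np.float64(0.8778434059782758))
```

>>> servo_tool:
  rows:
    - [[-1, 2.8, 0, 0, 0, -0.5], [-1, 2.8, 0, 0, 0, 0], [-1.1, 2.7, 3, 0, 0, 0], [0, 0, 5, 0, 0, 0], [0, 0, 3.2, 0, 0, 0]]

```text
clock: 10.02
position: [0.5904, 0.1303, 0.0772]
tool_rot: [-3.139, -0.0, 1.694]
force: [-0.3, 0.6, 0.6]
grip_width: 0.0181
```

>>> servo_tool:
  rows:
    - [[0, 0, 0, 0, 0, 0]]

```text
clock: 10.15
position: [0.5898, 0.1301, 0.0776]
tool_rot: [-3.137, 0.0, 1.695]
force: [-0.1, 0.4, 0.7]
grip_width: 0.0184
```

```bash
python3 - <<'E'
from h import *
st();c=save("wrist","w8")
E
```

```text
t 10.15 p [0.5898 0.1301 0.0776] rpy [-3.1370e+00  1.0000e-04  1.6947e+00] F [-0.1  0.4  0.7] w 0.0184 q [-0.24  0.65 -0.1   1.75  0.09  0.74 -0.27]
```

View pics/w8.png

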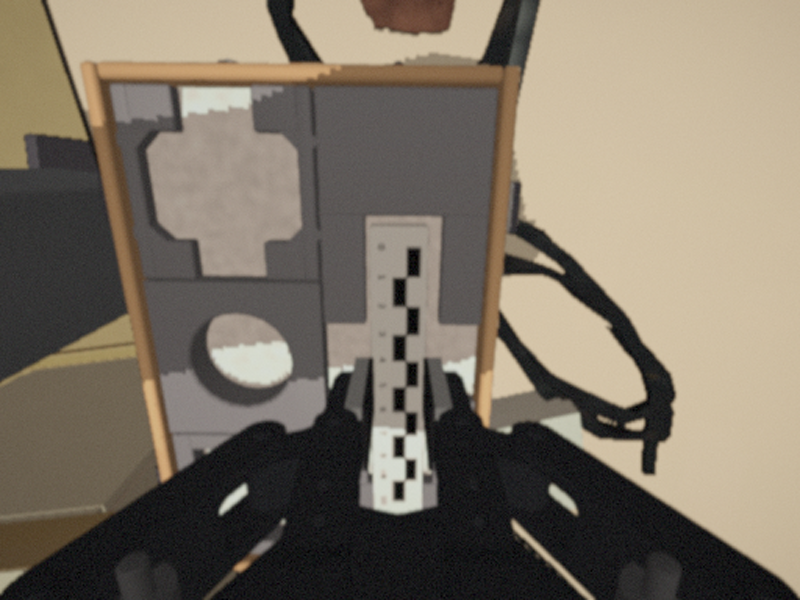

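```bash
python3 - <<'E'
from h import *
c=ld("w8");C=lambda p:cl(p,1.5625,0,0)
m=np.array([[-.016,.066,.072],[.016,.066,.072],[-.0345,.02,.072]])
print(fit([(c,m,C([(366,216),(443,217),(327,324)]))],[.59,.12,.1]))
b=np.array([[-.079,.12,.077],[.079,.12,.077]])
print(fit([(c,b,C([(85,64),(520,67)]))],[.55,.12,.1]))
m2=np.array([[-.01,.06,0],[.01,.06,0]])
for z in (.095,.1,.104): print(z,fit([(c,m2+[0,0,z],C([(370,224),(429,224)]))],[.59,.13,.1]))
E
```

```text
(array([0.5944001 , 0.12292053, 0.13451019]), np.float64(0.5455156232190175))
(array([0.55676259, 0.11741707, 0.11845543]), np.float64(2.3808194054080456))
0.095 (array([0.59095358, 0.12861038, 0.12484646]), np.float64(0.47982549388036383))
0.1 (array([0.59087654, 0.12925365, 0.12482938]), np.float64(0.028492621119874512))
0.104 (array([0.59081489, 0.12976788, 0.12481488]), np.float64(0.3560170412166087))
```

>>> servo_tool:
  rows:
    - [[-0.6, 0.2, 0, 0, 0, 0.3], [0, 0, 1, 0, 0, 0], [0, 0, 1, 0, 0, 0], [0, 0, 0.7, 0, 0, 0], [0, 0, 0, 0, 0, 0]]

```text
clock: 10.82
position: [0.594, 0.1233, 0.0522]
tool_rot: [-3.14, 0.0, 1.688]
force: [0.0, 0.1, 0.4]
grip_width: 0.018
```

>>> servo_tool:
  rows:
    - [[0, 0, 0.3, 0, 0, 0], [0, 0, 0, 0, 0, 0]]

```text
clock: 11.08
position: [0.5944, 0.1233, 0.0499]
tool_rot: [-3.142, 0.0, 1.688]
force: [0.8, -0.0, -0.8]
grip_width: 0.0182
```

```bash
python3 - <<'E'
from h import *
st();c=save("wrist","w9")
E
```

```text
t 11.07 p [0.5944 0.1233 0.0499] rpy [-3.1416  0.      1.6877] F [ 0.8 -0.  -0.8] w 0.0182 q [-0.24  0.7  -0.1   1.76  0.1   0.69 -0.27]
```

View pics/w9.png

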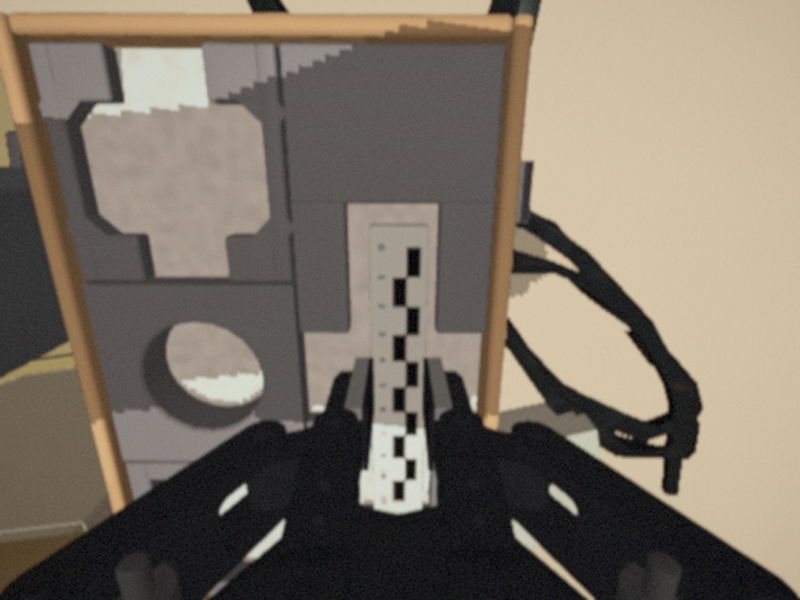

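>>> servo_tool:
  rows:
    - [[0.1, -0.2, 0.2, 0, 0, 0], [0, 0, 0.2, 0, 0, 0], [0, 0, 0, 0, 0, 0]]

```text
clock: 11.5
position: [0.5922, 0.1242, 0.0461]
tool_rot: [-3.141, -0.0, 1.688]
force: [-3.6, 0.2, 5.8]
grip_width: 0.0181
```

>>> servo_tool:
  rows:
    - [[0, 0, 0.2, 0, 0, 0], [0, 0, 0, 0, 0, 0]]

```text
clock: 11.75
position: [0.5923, 0.1242, 0.0459]
tool_rot: [3.141, -0.0, 1.688]
force: [-14.6, -2.0, 38.8]
grip_width: 0.018
```

>>> servo_tool:
  rows:
    - [[0, 0, -0.25, 0, 0, 0], [0, 0, 0, 0, 0, 0]]

```text
clock: 12.0
position: [0.5924, 0.124, 0.0465]
tool_rot: [3.141, -0.0, 1.688]
force: [0.6, -0.0, -0.2]
grip_width: 0.0182
```

>>> servo_tool:
  rows:
    - [[0, 0, 0, 0, 0, 0], [0, 0, 0, 0, 0, 0], [0, 0, -2, 0, 0, 0], [0, 0, -5, 0, 0, 0], [0, 0, -5, 0, 0, 0]]
  grip: -0.3

```text
clock: 12.62
position: [0.5922, 0.124, 0.169]
tool_rot: [3.141, -0.0, 1.688]
force: [0.5, 0.6, 1.0]
grip_width: 0.03
```

```bash
python3 - <<'E'
from h import *
st();c=save("wrist","w10")
E
```

```text
t 12.62 p [0.5922 0.124  0.169 ] rpy [ 3.1413e+00 -1.0000e-04  1.6878e+00] F [0.5 0.6 1. ] w 0.0300 q [-0.23  0.53 -0.11  1.69  0.07  0.92 -0.25]
```

View pics/w10.png

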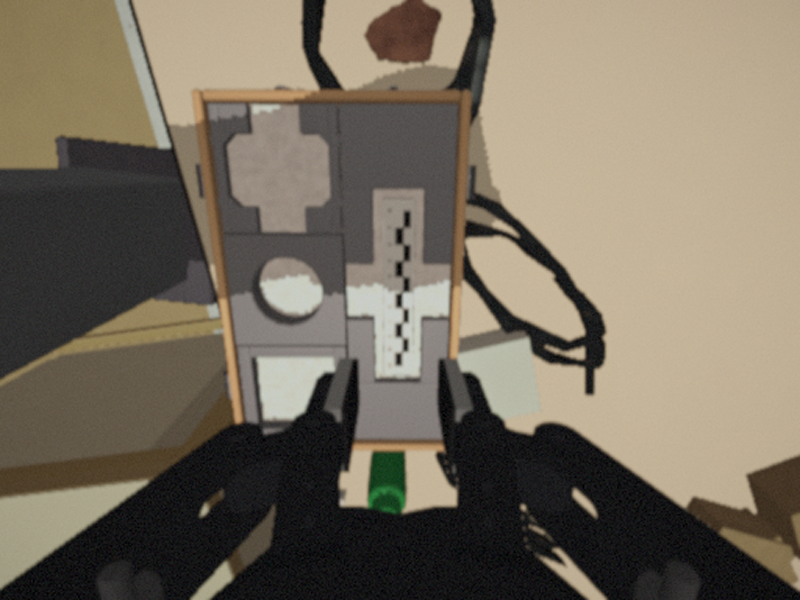

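```bash
python3 - <<'E'
from h import *
c=ld("w10");crop(c,115,50,310,290,"w10b",2.5)
E
```

```text
w10b scale 2.5
```

View pics/w10b.png

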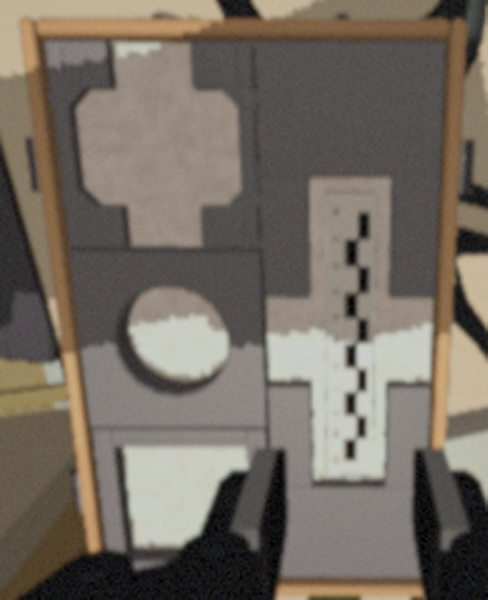

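```bash
python3 - <<'E'
from h import *
c=ld("w10");C=lambda p:cl(p,2.5,115,50)
sm=np.array([[0,.0375,.072],[0,-.0375,.072]])
print("seams",fit([(c,sm,C([(263,249),(267,427)]))],[.55,.12,.1]))
b=np.array([[-.079,.12,.077],[.079,.12,.077]])
print("corners",fit([(c,b,C([(24,21),(462,21)]))],[.55,.12,.1]))
m=np.array([[-.016,.066,.072],[.016,.066,.072],[-.0345,.02,.072],[.016,-.066,.064]])
print("barpocket",fit([(c,m,C([(309,177),(391,178),(267,298),(385,482)]))],[.59,.12,.1]))
# round pocket rim/floor
for uv,z in [((173,335),.072),((178,333),.054)]: print("bottle",ray(c,C([uv])[0],z))
print("block top rim edge R/L",ray(c,C([(118,445)])[0],.072),ray(c,C([(249,445)])[0],.072),"floor BL",ray(c,C([(128,550)])[0],.060))
print("loupe oct L/R",ray(c,C([(76,147)])[0],.068),ray(c,C([(242,147)])[0],.072),"T/B",ray(c,C([(157,88)])[0],.072),ray(c,C([(160,206)])[0],.066))
m2=np.array([[-.01,.06,.072],[.01,.06,.072],[-.01,-.06,.072],[.01,-.06,.072]])
print("bar",fit([(c,m2,C([(323,190),(378,190),(325,478),(376,478)]))],[.59,.12,.1]))
E
```

```text
seams (array([0.55819791, 0.11957365, 0.10102557]), np.float64(0.3474694014931283))
corners (array([0.55601079, 0.11737899, 0.11865729]), np.float64(2.0340203297859802))
barpocket (array([0.5931774 , 0.12228798, 0.11665021]), np.float64(0.6535533515233544))
bottle [0.52058996 0.11795468 0.072     ]
bottle [0.51841027 0.11339866 0.054     ]
block top rim edge R/L [0.49888254 0.06571487 0.072     ] [0.55498542 0.07232126 0.072     ] floor BL [0.50042994 0.00493905 0.06      ]
loupe oct L/R [0.48012271 0.18708614 0.068     ] [0.54357075 0.19459436 0.072     ] T/B [0.51125325 0.21156144 0.072     ] [0.51208443 0.16846935 0.066     ]
bar (array([0.59305441, 0.12310423, 0.11776601]), np.float64(1.127393559577347))
```

>>> servo_tool:
  rows:
    - [[-5, -1.5, -1.5, 0, 0, 0], [-5, -1.5, -1.5, 0, 0, 0], [-5, -2, 0, 0, 0, 0], [-5, -2, 0, 0, 0, 0], [-1, 0, 0, 0, 0, 0]]
  grip: 1

```text
clock: 13.3
position: [0.5463, -0.0966, 0.1979]
tool_rot: [3.141, 0.001, 1.683]
force: [1.5, -0.0, 0.5]
grip_width: 0.0855
```

>>> servo_tool:
  rows:
    - [[0, 0, 0, 0, 0, 0]]

```text
clock: 13.42
position: [0.5476, -0.0929, 0.1973]
tool_rot: [3.14, 0.0, 1.687]
force: [0.0, -0.2, 0.4]
grip_width: 0.0852
```

```bash
python3 - <<'E'
from h import *
st();c=save("wrist","w11")
E
```

```text
t 13.43 p [ 0.5476 -0.0929  0.1973] rpy [3.1405 0.     1.6867] F [ 0.  -0.2  0.4] w 0.0852 q [ 0.12  0.42 -0.08  1.8   0.04  0.92  0.14]
```

View pics/w11.png

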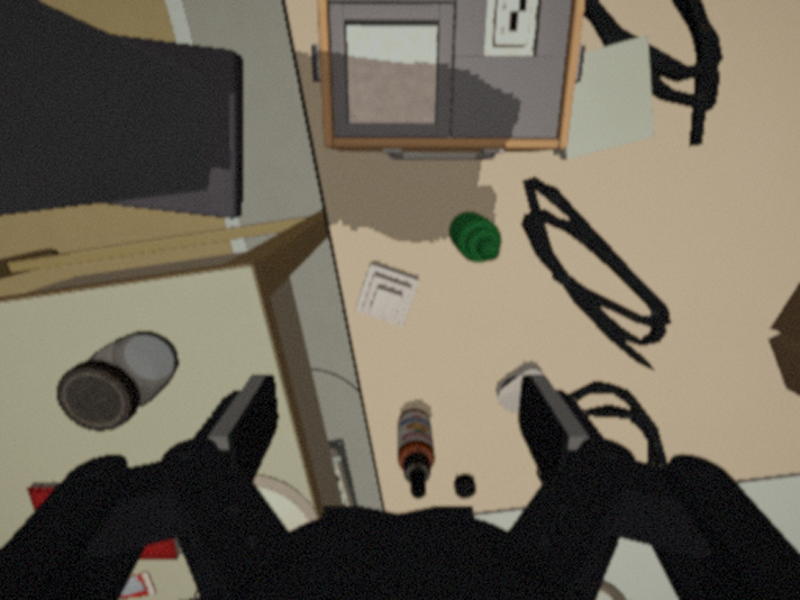

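```bash
python3 - <<'E'
from h import *
c=ld("w11");crop(c,220,155,280,220,"w11b",9);crop(c,240,235,350,330,"w11c",6)
E
```

```text
w11b scale 9
w11c scale 6
```

View pics/w11b.png

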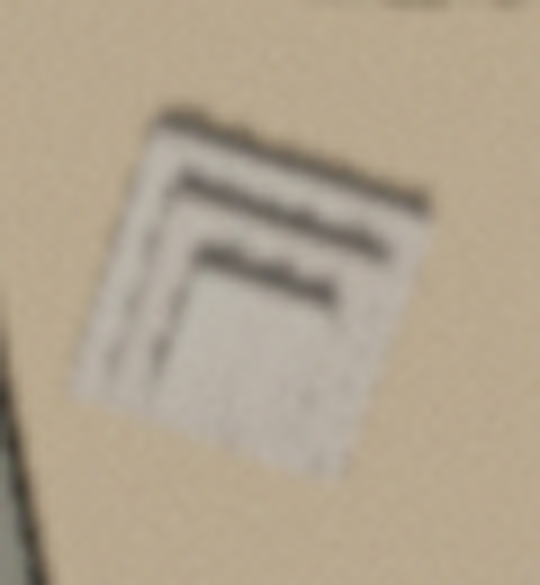

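View pics/w11c.png

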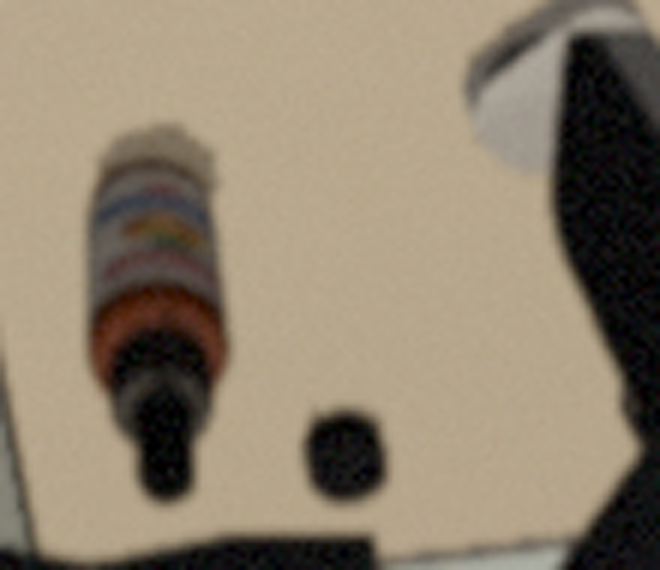

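```bash
python3 - <<'E'
from h import *
c=ld("w11");C=lambda p:cl(p,9,220,155)
h=.0225
m=np.array([[-h,h,.012],[h,h,.012],[-h,-h,.012],[-.011,.011,.036],[.011,.011,.036]])
uv=C([(153,125),(432,213),(70,393),(200,270),(337,307)])
print(fit([(c,m,uv)],[.54,-.12,-.2]))
m2=np.vstack([m,[[.011,-.011,.036]]]);print(fit([(c,m2,np.vstack([uv,C([(345,478)])]))],[.54,-.12,-.2]))
C6=lambda p:cl(p,6,240,235)
print("bottle tip",ray(c,C6([(165,475)])[0],.102),"collar bottom",ray(c,C6([(160,345)])[0],.07))
E
```

```text
(array([ 0.54179284, -0.12392036, -0.19374784]), np.float64(0.4403780695457294))
(array([ 0.54329319, -0.12454426, -0.15942011]), np.float64(1.7002387267653158))
bottle tip [ 0.58150192 -0.24953271  0.102     ] collar bottom [ 0.58114523 -0.24387234  0.07      ]
```

>>> servo_tool:
  rows:
    - [[-3, -0.9, 0, 0, 0, 8.8], [0, 0, 4, 0, 0, 8.8], [0, 0, 5, 0, 0, 0], [0, 0, 5, 0, 0, 0], [0, 0, 2, 0, 0, 0]]
  grip: 0.4

```text
clock: 14.1
position: [0.5411, -0.1212, 0.0339]
tool_rot: [-3.138, -0.001, 1.383]
force: [1.2, -0.3, 0.3]
grip_width: 0.0599
```

>>> servo_tool:
  rows:
    - [[0, 0, 0, 0, 0, 0]]

```text
clock: 14.22
position: [0.5414, -0.1217, 0.0353]
tool_rot: [-3.139, -0.0, 1.383]
force: [0.8, 0.4, -0.3]
grip_width: 0.0598
```

```bash
python3 - <<'E'
from h import *
st();c=save("wrist","w12")
E
```

```text
t 14.22 p [ 0.5414 -0.1217  0.0353] rpy [-3.1389e+00 -5.0000e-04  1.3826e+00] F [ 0.8  0.4 -0.3] w 0.0598 q [ 0.12  0.66 -0.01  1.91  0.01  0.58 -0.08]
```

View pics/w12.png

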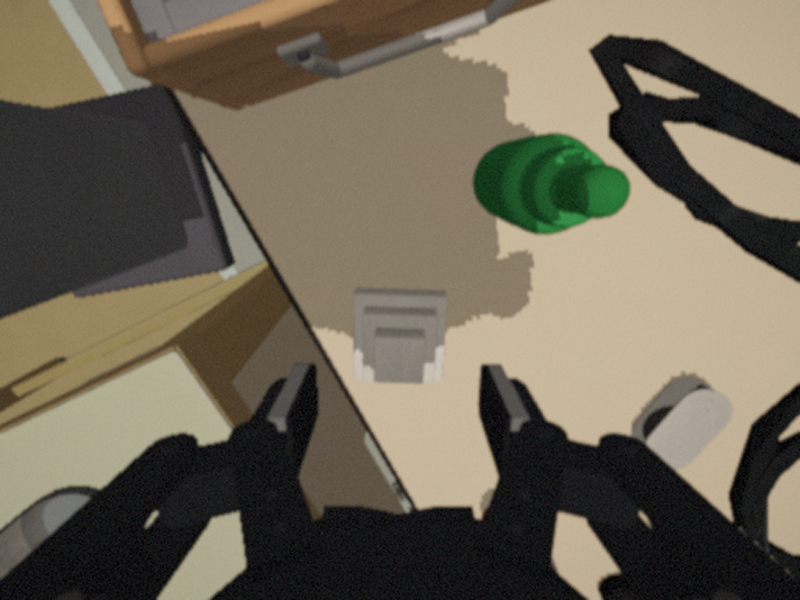

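```bash
python3 - <<'E'
from h import *
c=ld("w12");C=lambda p:cl(p,1.5625,0,0)
h=.0225
m=np.array([[-h,h,.012],[h,h,.012],[-.011,.011,.036],[.011,.011,.036]])
print(fit([(c,m,C([(355,291),(446,293),(374,334),(425,334)]))],[.54,-.12,-.2]))
crop(c,390,225,490,310,"w12l",7)
E
```

```text
(array([ 0.5419742 , -0.12301703, -0.20765359]), np.float64(0.741761688986357))
w12l scale 7
```

View pics/w12l.png

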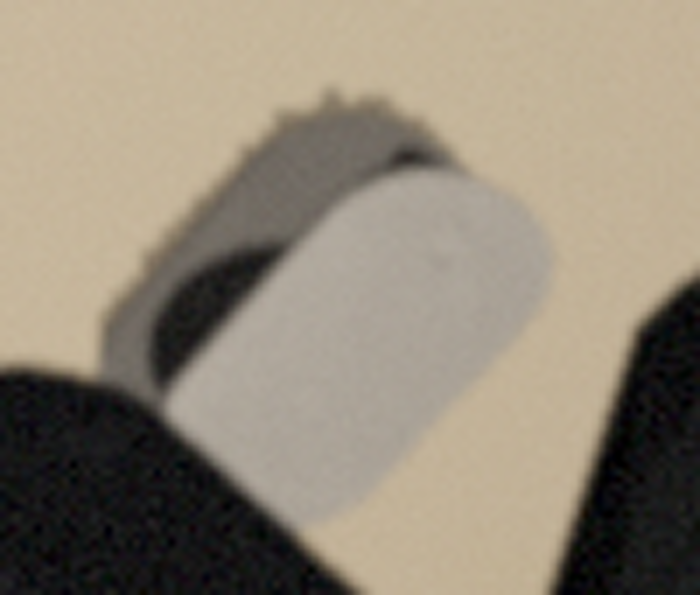

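>>> servo_tool:
  rows:
    - [[-0.2, 0, 2, 0, 0, 0.5], [0, 0, 1.6, 0, 0, 0], [0, 0, 0, 0, 0, 0]]

```text
clock: 14.65
position: [0.5413, -0.1251, 0.0001]
tool_rot: [-3.141, -0.0, 1.372]
force: [-0.4, -0.6, 0.5]
grip_width: 0.06
```

>>> servo_tool:
  rows:
    - [[0, 0, 0, 0, 0, 0], [0, 0, 0, 0, 0, 0], [0, 0, 0, 0, 0, 0]]
  grip: -1
  squeeze: 60

```text
clock: 15.02
position: [0.5419, -0.1256, 0.0019]
tool_rot: [3.14, -0.0, 1.372]
force: [-6.3, 1.2, 22.4]
grip_width: 0.0204
```

```bash
python3 - <<'E'
from h import *
st();c=save("wrist","w13")
E
```

```text
t 15.03 p [ 0.5419 -0.1256  0.0019] rpy [ 3.1404e+00 -1.0000e-04  1.3715e+00] F [-6.3  1.2 22.4] w 0.0204 q [ 0.13  0.72 -0.01  1.92  0.01  0.51 -0.09]
```

View pics/w13.png

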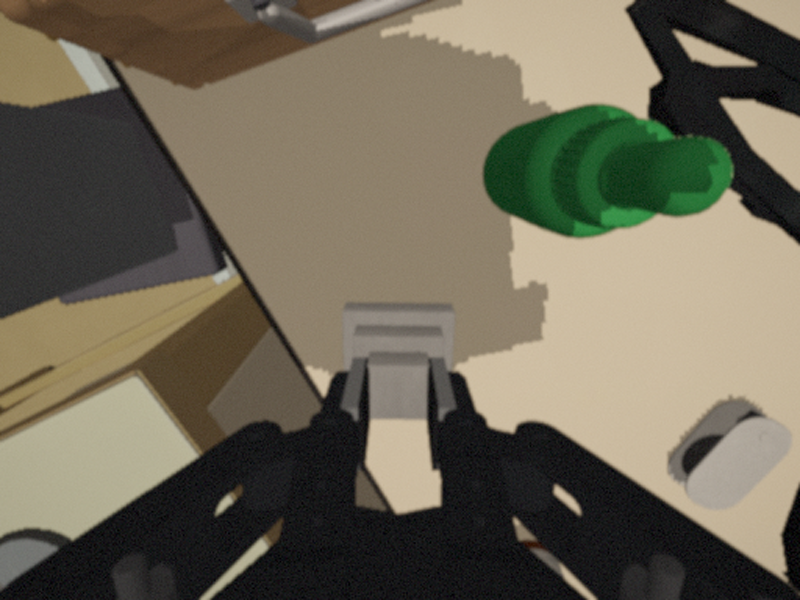

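>>> servo_tool:
  rows:
    - [[0, 0, -1, 0, 0, 0], [0, 0, -4, 0, 0, 0], [0, 0, -5, 0, 0, 0], [0, 0, -3, 0, 0, -9], [0, 0, 0, 0, 0, -9]]

```text
clock: 15.7
position: [0.5428, -0.1258, 0.1336]
tool_rot: [3.137, 0.002, 1.691]
force: [-0.5, -0.8, -0.8]
grip_width: 0.0203
```

>>> servo_tool:
  rows:
    - [[4, 0.1, 0, 0, 0, 0], [4, 0.1, 0, 0, 0, 0], [4, 0.1, 0, 0, 0, 0], [4, 0.1, 0, 0, 0, 0], [0, 0, 0, 0, 0, 0]]

```text
clock: 16.32
position: [0.5269, 0.0371, 0.131]
tool_rot: [3.141, -0.001, 1.69]
force: [0.4, -0.4, -1.7]
grip_width: 0.0201
```

```bash
python3 - <<'E'
from h import *
st();c=save("wrist","w14")
E
```

```text
t 16.32 p [0.5269 0.0371 0.131 ] rpy [ 3.1408e+00 -1.0000e-03  1.6904e+00] F [ 0.4 -0.4 -1.7] w 0.0201 q [-0.1   0.47 -0.11  1.93  0.07  0.75 -0.13]
```

View pics/w14.png

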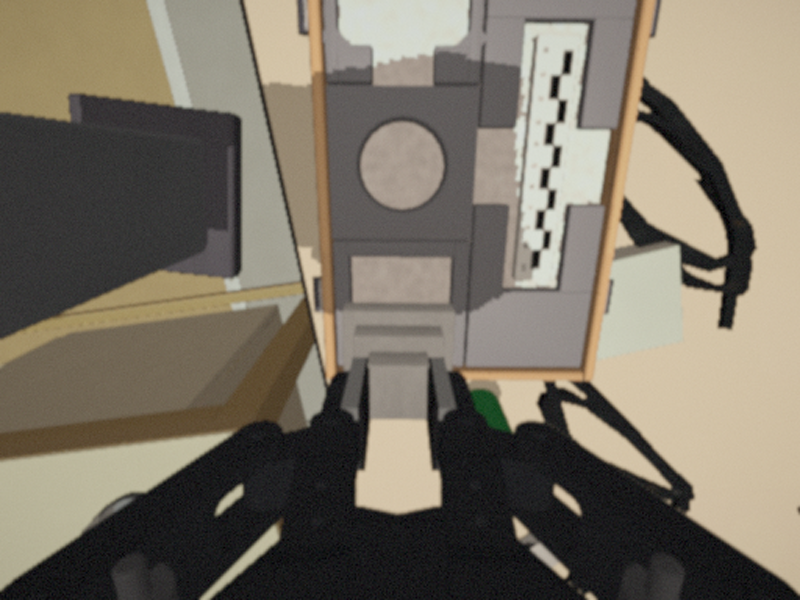

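>>> servo_tool:
  rows:
    - [[0, 0, 3, 0, 0, 0], [0, 0, 1.6, 0, 0, 0], [0, 0, 0, 0, 0, 0]]

```text
clock: 16.75
position: [0.5265, 0.0331, 0.0837]
tool_rot: [-3.14, 0.0, 1.685]
force: [0.5, -0.5, -0.5]
grip_width: 0.0201
```

```bash
python3 - <<'E'
from h import *
st();c=save("wrist","w15")
P=np.array([.5273,.0393]);ex=np.array([.9932,.1167]);ey=np.array([-.1167,.9932])
X=[np.r_[P+a*.0285*ex+b*.0285*ey,.072] for a,b in((-1,1),(1,1))]
print((proj(c,X)*1.5625).round())
E
```

```text
t 16.75 p [0.5265 0.0331 0.0837] rpy [-3.1396e+00  2.0000e-04  1.6851e+00] F [ 0.5 -0.5 -0.5] w 0.0201 q [-0.1   0.55 -0.1   1.96  0.08  0.64 -0.14]
[[335. 270.]
 [466. 270.]]
```

View pics/w15.png

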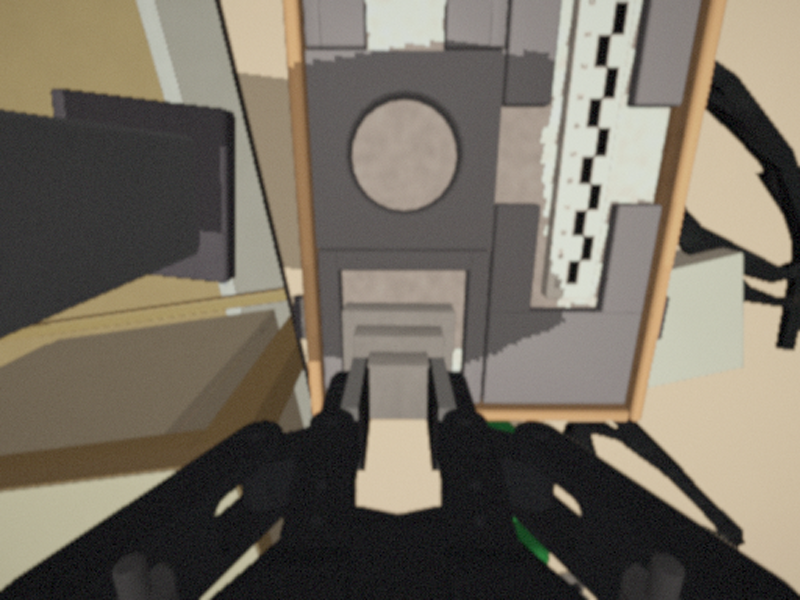

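```bash
python3 - <<'E'
from h import *
c=ld("w15")
for z in(.090,.0937,.097): print(z,ray(c,(342/1.5625,304/1.5625),z),ray(c,(454/1.5625,304/1.5625),z))
E
```

```text
0.09 [0.5017691  0.05544144 0.09      ] [0.54641117 0.0606128  0.09      ]
0.0937 [0.50215335 0.05672529 0.0937    ] [0.545754   0.06177601 0.0937    ]
0.097 [0.50249607 0.05787034 0.097     ] [0.54516787 0.06281346 0.097     ]
```

>>> servo_tool:
  rows:
    - [[0.2, 0.25, 0, 0, 0, 0], [0, 0, 0.8, 0, 0, 0], [0, 0, 0.8, 0, 0, 0], [0, 0, 0.4, 0, 0, 0], [0, 0, 0, 0, 0, 0]]

```text
clock: 17.42
position: [0.5291, 0.0361, 0.064]
tool_rot: [-3.141, 0.0, 1.686]
force: [1.0, -0.3, -1.2]
grip_width: 0.0205
```

```bash
python3 - <<'E'
from h import *
st();c=save("wrist","w16")
E
```

```text
t 17.43 p [0.5291 0.0361 0.064 ] rpy [-3.1408  0.      1.6859] F [ 1.  -0.3 -1.2] w 0.0205 q [-0.11  0.58 -0.09  1.96  0.09  0.6  -0.15]
```

View pics/w16.png

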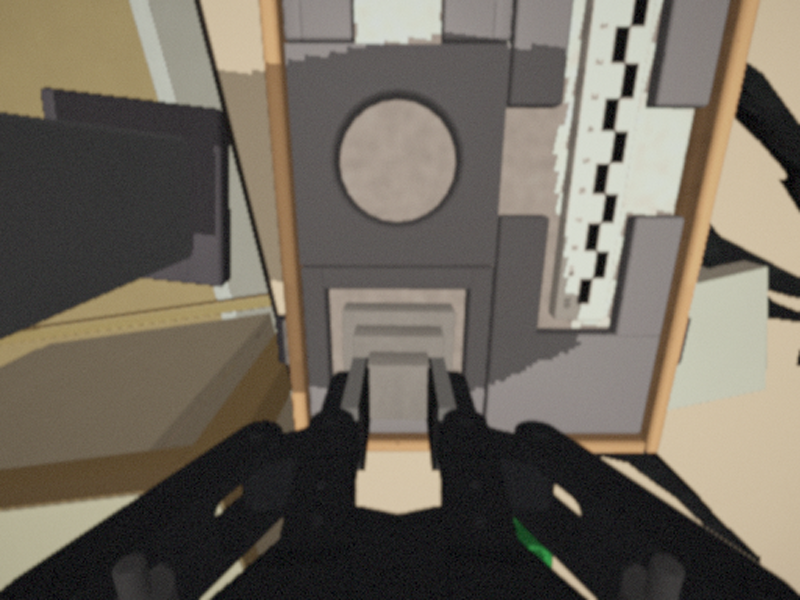

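>>> servo_tool:
  rows:
    - [[0, 0, 0.2, 0, 0, 0], [0, 0, 0, 0, 0, 0]]

```text
clock: 17.73
position: [0.5293, 0.0361, 0.0624]
tool_rot: [3.142, -0.0, 1.686]
force: [-0.5, -0.5, -1.2]
grip_width: 0.0205
```

>>> servo_tool:
  rows:
    - [[0, 0, 0.15, 0, 0, 0], [0, 0, 0, 0, 0, 0]]

```text
clock: 17.98
position: [0.5294, 0.0362, 0.062]
tool_rot: [3.141, 0.0, 1.686]
force: [-7.6, -1.2, 24.4]
grip_width: 0.0199
```

>>> servo_tool:
  rows:
    - [[0, 0, -0.15, 0, 0, 0], [0, 0, 0, 0, 0, 0]]

```text
clock: 18.23
position: [0.5294, 0.0362, 0.0625]
tool_rot: [3.141, -0.0, 1.686]
force: [-0.1, 0.1, -1.9]
grip_width: 0.02
```

>>> servo_tool:
  rows:
    - [[0, 0, 0, 0, 0, 0], [0, 0, 0, 0, 0, 0], [0, 0, -2, 0, 0, 0], [0, 0, -5, 0, 0, 0], [0, 0, -5, 0, 0, 0]]
  grip: 0.2

```text
clock: 18.85
position: [0.529, 0.0361, 0.1836]
tool_rot: [-3.141, -0.0, 1.686]
force: [-0.3, -0.2, -0.1]
grip_width: 0.0512
```

```bash
python3 - <<'E'
from h import *
st();c=save("wrist","w17")
d=ld("w12")
C=lambda p:cl(p,7,390,225)
print("loupe", [ray(d,C([p])[0],.014).round(4) for p in [(440,165),(550,250),(345,215),(165,385),(310,525)]])
E
```

```text
t 18.85 p [0.529  0.0361 0.1836] rpy [-3.1409e+00 -1.0000e-04  1.6859e+00] F [-0.3 -0.2 -0.1] w 0.0512 q [-0.1   0.4  -0.11  1.87  0.06  0.87 -0.12]
loupe [array([ 0.6889, -0.1785,  0.014 ]), array([ 0.7015, -0.192 ,  0.014 ]), array([ 0.6785, -0.1831,  0.014 ]), array([ 0.6583, -0.2022,  0.014 ]), array([ 0.6752, -0.2254,  0.014 ])]
```

View pics/w17.png

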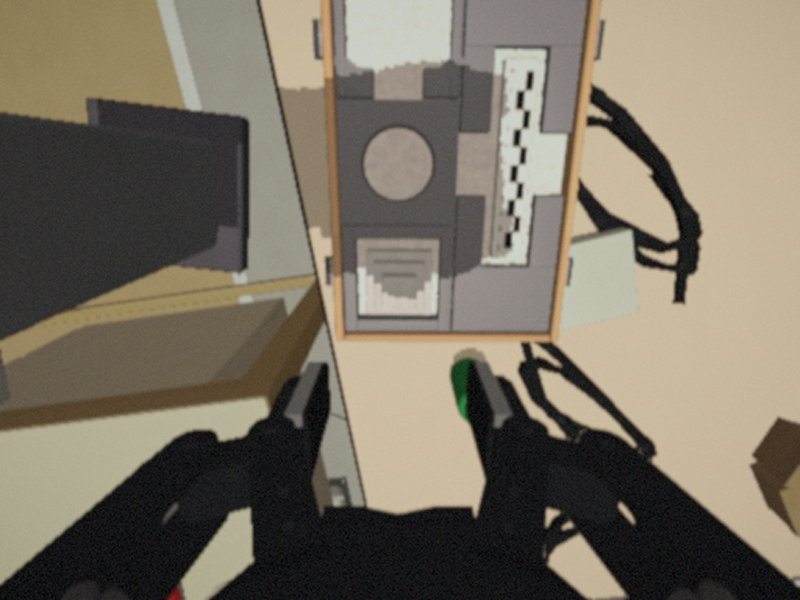

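>>> servo_tool:
  rows:
    - [[-4.8, 2.3, 0, 0, 0, 0], [-4.8, 2.3, 0, 0, 0, 0], [-4.8, 2.3, 0, 0, 0, 0], [-4.8, 2.3, 0, 0, 0, 0], [-4.8, 2.3, 0, 0, 0, 10.5]]
  grip: 1

```text
clock: 19.52
position: [0.6718, -0.1909, 0.1822]
tool_rot: [-3.142, -0.0, 1.499]
force: [0.5, 0.6, 0.3]
grip_width: 0.0855
```

>>> servo_tool:
  rows:
    - [[0, 0, 0.5, 0, 0, 10.5], [0, 0, 0.5, 0, 0, 10.5], [0, 0, 0.5, 0, 0, 10.5], [0, 0, 0.5, 0, 0, 10.5], [0, 0, 0, 0, 0, 0]]

```text
clock: 20.15
position: [0.6709, -0.1887, 0.1618]
tool_rot: [-3.141, 0.001, 0.771]
force: [-0.6, 0.5, -0.6]
grip_width: 0.0854
```

```bash
python3 - <<'E'
from h import *
st();c=save("wrist","w18");d=save("side","d18")
E
```

```text
t 20.15 p [ 0.6709 -0.1887  0.1618] rpy [-3.141e+00  9.000e-04  7.710e-01] F [-0.6  0.5 -0.6] w 0.0854 q [ 0.09  0.69  0.17  1.44 -0.13  1.02 -0.51]
```

View pics/w18.png

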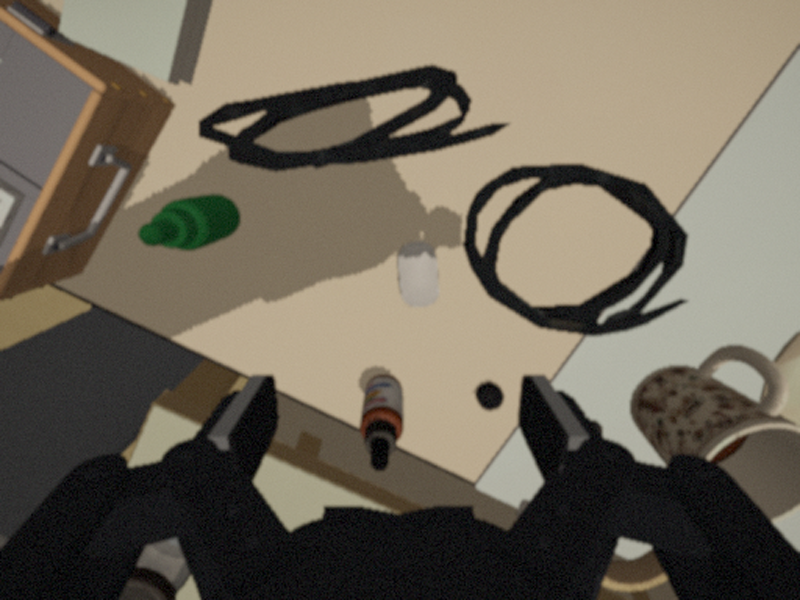

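View pics/d18.png

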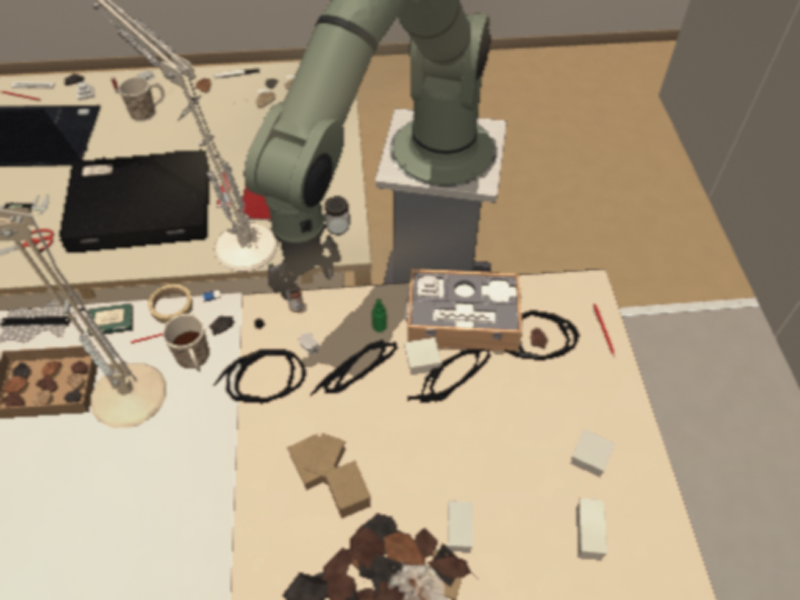

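```bash
python3 - <<'E'
from h import *
c=ld("w18");crop(c,240,140,295,205,"w18b",9)
E
```

```text
w18b scale 9
```

View pics/w18b.png

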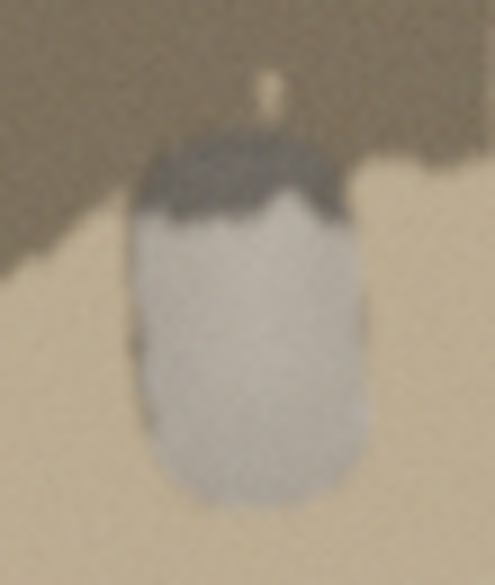

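```bash
python3 - <<'E'
from h import *
c=ld("w18");C=lambda p:cl(p,9,240,140)
pts=[(135,220),(152,400),(348,200),(367,420),(245,133),(255,508)]
X=[ray(c,C([p])[0],.014) for p in pts];[print(np.round(x,4)) for x in X]
for i,j in((1,0),(3,2),(5,4)): d=X[j]-X[i];print(np.degrees(np.arctan2(d[1],d[0])),np.linalg.norm(d))
print((X[0]+X[1]+X[2]+X[3])/4,(X[4]+X[5])/2)
E
```

```text
[ 0.6797 -0.1803  0.014 ]
[ 0.6635 -0.1992  0.014 ]
[ 0.7012 -0.1986  0.014 ]
[ 0.6818 -0.2221  0.014 ]
[ 0.698  -0.1825  0.014 ]
[ 0.6623 -0.2202  0.014 ]
49.50350972121692 0.0249281925959263
50.59452888864881 0.03052782258617523
46.51297113931055 0.051918095534679236
[ 0.68155087 -0.20004118  0.014     ] [ 0.68015968 -0.20133974  0.014     ]
```

>>> servo_tool:
  rows:
    - [[-0.2, 1.5, 1, 0, 0, -4.3], [0, 0, 4, 0, 0, 0], [0, 0, 4, 0, 0, 0], [0, 0, 3, 0, 0, 0], [0, 0, 0, 0, 0, 0]]
  grip: 0.3

```text
clock: 20.88
position: [0.6789, -0.2009, 0.0406]
tool_rot: [-3.138, 0.001, 0.847]
force: [-0.7, 0.1, 0.5]
grip_width: 0.0554
```

```bash
python3 - <<'E'
from h import *
st();c=save("wrist","w19")
E
```

```text
t 20.88 p [ 0.6789 -0.2009  0.0406] rpy [-3.1384e+00  1.3000e-03  8.4750e-01] F [-0.7  0.1  0.5] w 0.0554 q [ 0.13  0.85  0.13  1.47 -0.13  0.83 -0.42]
```

View pics/w19.png

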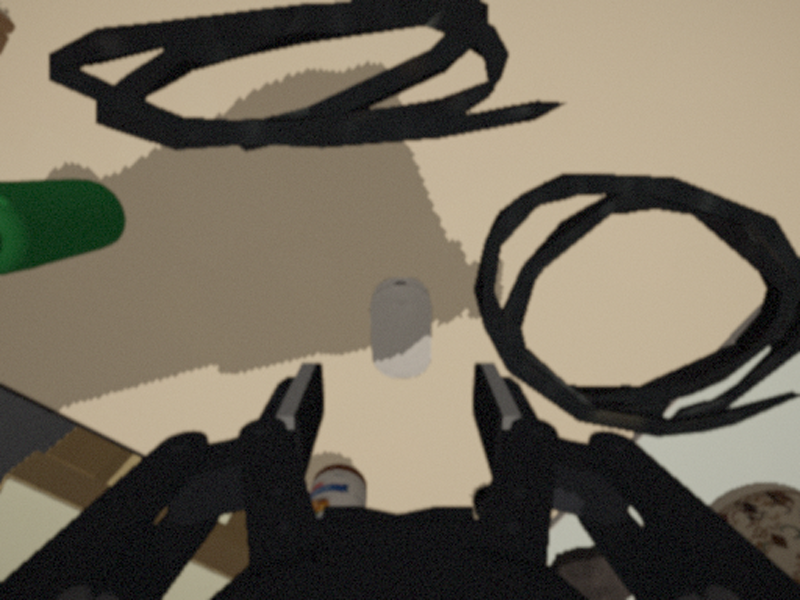

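```bash
python3 - <<'E'
from h import *
c=ld("w19");C=lambda p:cl(p,1.5625,0,0)
X=[ray(c,C([p])[0],.014) for p in [(401,279),(402,379),(371,320),(432,320)]]
print(np.round(X,4),(X[0]+X[1])/2,np.linalg.norm(X[0]-X[1]),np.linalg.norm(X[2]-X[3]))
E
```

```text
[[ 0.6977 -0.1817  0.014 ]
 [ 0.663  -0.222   0.014 ]
 [ 0.673  -0.1876  0.014 ]
 [ 0.6954 -0.2074  0.014 ]] [ 0.68038622 -0.20184836  0.014     ] 0.0531445150788199 0.02990573368735555
```

>>> servo_tool:
  rows:
    - [[0, 0.15, 1, 0, 0, 0], [0, 0, 2, 0, 0, 0], [0, 0, 1.5, 0, 0, 0], [0, 0, 0.7, 0, 0, 0], [0, 0, 0, 0, 0, 0]]
  grip: -0.1

```text
clock: 21.55
position: [0.681, -0.2021, -0.0102]
tool_rot: [-3.141, 0.0, 0.845]
force: [0.6, 0.6, 0.2]
grip_width: 0.0385
```

```bash
python3 - <<'E'
from h import *
st();c=save("wrist","w20")
E
```

```text
t 21.55 p [ 0.681  -0.2021 -0.0102] rpy [-3.1408e+00  5.0000e-04  8.4480e-01] F [0.6 0.6 0.2] w 0.0385 q [ 0.14  0.92  0.12  1.48 -0.13  0.76 -0.42]
```

View pics/w20.png

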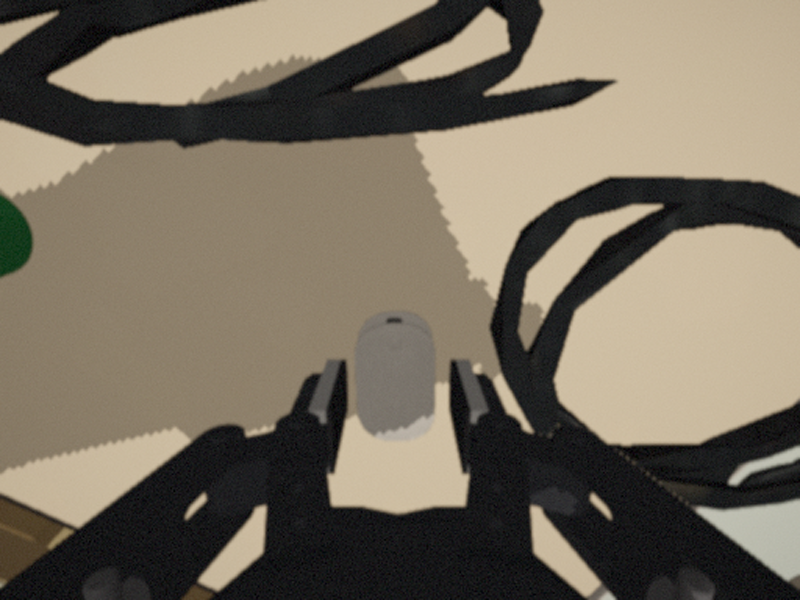

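>>> servo_tool:
  rows:
    - [[0, 0, 0.4, 0, 0, 0], [0, 0, 0, 0, 0, 0]]

```text
clock: 21.85
position: [0.6812, -0.2022, -0.0136]
tool_rot: [3.142, -0.0, 0.845]
force: [0.7, -0.7, 0.2]
grip_width: 0.0384
```

>>> servo_tool:
  rows:
    - [[0, 0, 0, 0, 0, 0], [0, 0, 0, 0, 0, 0], [0, 0, 0, 0, 0, 0]]
  grip: -1
  squeeze: 40

```text
clock: 22.22
position: [0.6813, -0.2022, -0.0132]
tool_rot: [3.141, -0.0, 0.845]
force: [-2.4, 1.0, 6.0]
grip_width: 0.0273
```

>>> servo_tool:
  rows:
    - [[0, 0, -1, 0, 0, 0], [0, 0, -4, 0, 0, 0], [0, 0, -5, 0, 0, 0], [0, 0, -5, 0, 0, 10.4], [0, 0, -1, 0, 0, 10.4]]

```text
clock: 22.85
position: [0.6829, -0.2028, 0.1511]
tool_rot: [3.138, -0.005, 0.476]
force: [-1.7, -0.5, -1.2]
grip_width: 0.0278
```

>>> servo_tool:
  rows:
    - [[0, 0, 0, 0, 0, 10.4], [0, 0, 0, 0, 0, 10.4], [-1.5, -5.1, 0, 0, 0, 0], [-1.5, -5.1, 0, 0, 0, 0], [-1.5, -5.1, 0, 0, 0, 0]]

```text
clock: 23.48
position: [0.6178, -0.0541, 0.147]
tool_rot: [-3.141, -0.001, 0.119]
force: [1.6, 0.3, 0.1]
grip_width: 0.0271
```

>>> servo_tool:
  rows:
    - [[-1.5, -5.1, 0, 0, 0, 0], [-1.5, -5.1, 0, 0, 0, 0], [-1.5, -5.1, 0, 0, 0, 0], [-1.5, -5.1, 0, 0, 0, 0], [0, 0, 0, 0, 0, 0]]

```text
clock: 24.1
position: [0.5333, 0.1442, 0.1469]
tool_rot: [-3.14, 0.0, 0.125]
force: [-0.1, -1.3, -0.7]
grip_width: 0.0276
```

```bash
python3 - <<'E'
from h import *
st();c=save("wrist","w21")
E
```

```text
t 24.10 p [0.5333 0.1442 0.1469] rpy [-3.1397  0.      0.1247] F [-0.1 -1.3 -0.7] w 0.0276 q [-0.62  0.51  0.35  1.87 -0.24  0.8  -1.59]
```

View pics/w21.png

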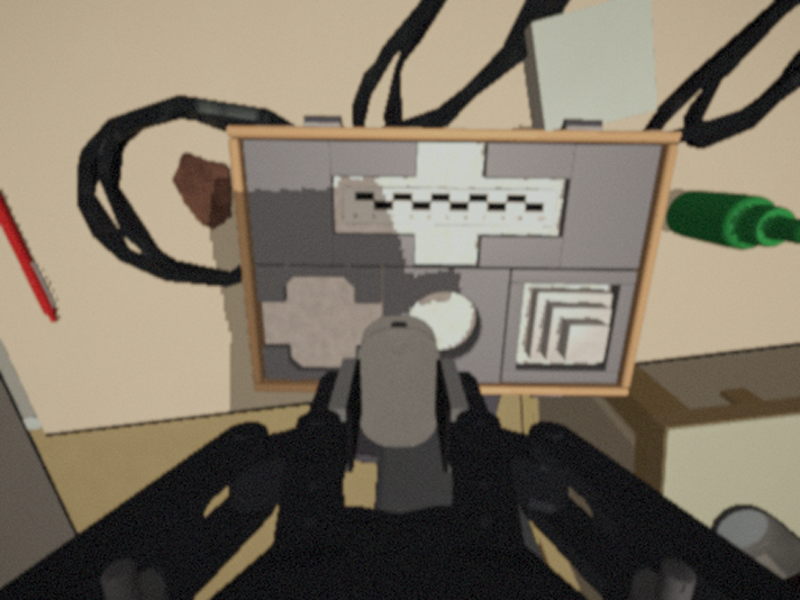

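>>> servo_tool:
  rows:
    - [[-0.6, -1.6, 0, 0, 0, 0.4], [-0.6, -1.6, 0, 0, 0, 0], [-0.5, -1.5, 1, 0, 0, 0], [0, 0, 3, 0, 0, 0], [0, 0, 0, 0, 0, 0]]

```text
clock: 24.78
position: [0.5111, 0.1846, 0.1046]
tool_rot: [3.14, 0.003, 0.112]
force: [-0.4, -0.4, -0.4]
grip_width: 0.0274
```

```bash
python3 - <<'E'
from h import *
st();c=save("wrist","w22")
E
```

```text
t 24.77 p [0.5111 0.1846 0.1046] rpy [3.1403 0.0034 0.1121] F [-0.4 -0.4 -0.4] w 0.0274 q [-0.69  0.56  0.33  1.92 -0.26  0.71 -1.67]
```

View pics/w22.png

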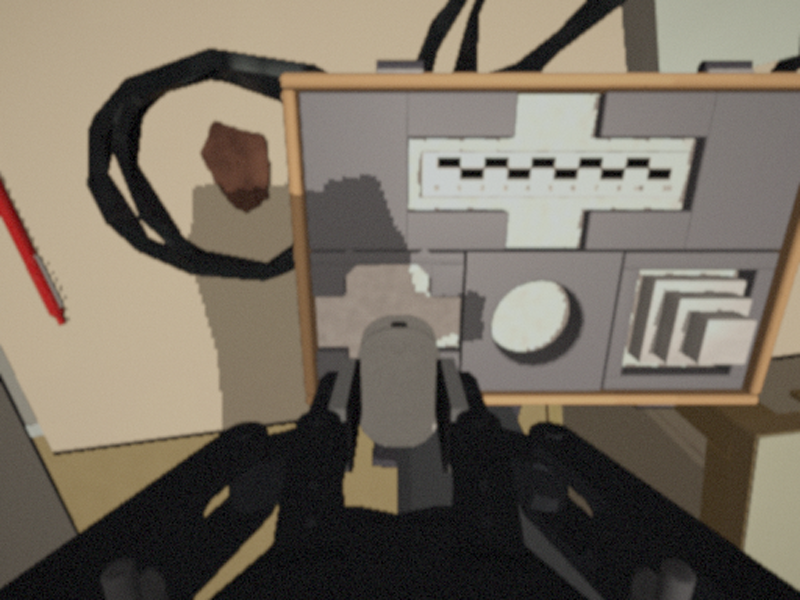

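>>> servo_tool:
  rows:
    - [[0.1, -0.4, 1, 0, 0, -0.2], [0, 0, 1.8, 0, 0, 0], [0, 0, 0, 0, 0, 0]]

```text
clock: 25.2
position: [0.5123, 0.1884, 0.077]
tool_rot: [3.141, 0.002, 0.115]
force: [-0.2, 0.1, -0.6]
grip_width: 0.0277
```

```bash
python3 - <<'E'
from h import *
st();c=save("wrist","w23")
E
```

```text
t 25.20 p [0.5123 0.1884 0.077 ] rpy [3.1408e+00 2.1000e-03 1.1510e-01] F [-0.2  0.1 -0.6] w 0.0277 q [-0.68  0.61  0.3   1.93 -0.28  0.65 -1.65]
```

View pics/w23.png

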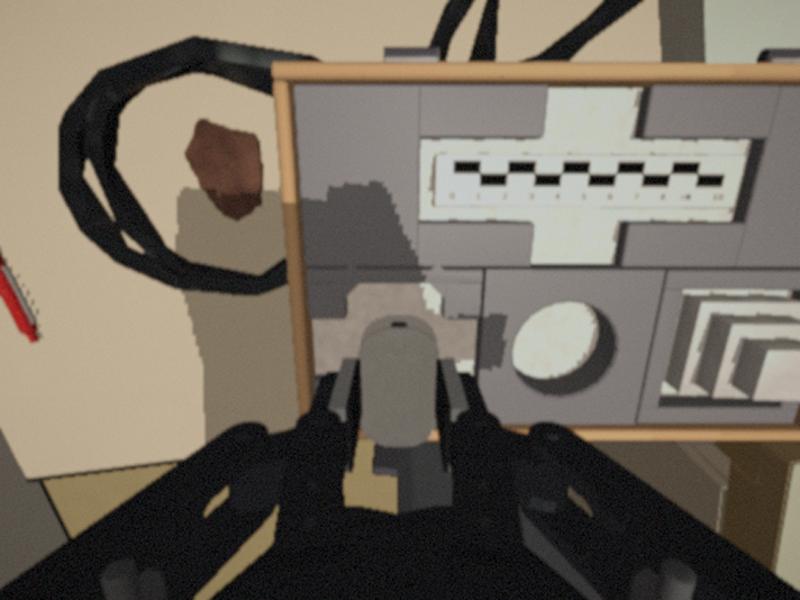

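```bash
python3 - <<'E'
from h import *
c=ld("w23")
for z in(.072,):
  p=ray(c,(395/1.5625,283/1.5625),z);print(p,p-.031*np.array([.9932,.1167,0]))
for z in (.100,.104): print("loupe end",ray(c,(398/1.5625,317/1.5625),z)-.025*np.array([.9932,.1167,0]))
E
```

```text
[0.5425964  0.19318705 0.072     ] [0.5118072  0.18956935 0.072     ]
loupe end [0.51297965 0.18848403 0.1       ]
loupe end [0.51444814 0.18866156 0.104     ]
```

>>> servo_tool:
  rows:
    - [[-0.15, -0.1, 0, 0, 0, 0], [0, 0, 1, 0, 0, 0], [0, 0, 0.8, 0, 0, 0], [0, 0, 0.4, 0, 0, 0], [0, 0, 0, 0, 0, 0]]

```text
clock: 25.88
position: [0.5113, 0.1894, 0.056]
tool_rot: [3.141, 0.001, 0.115]
force: [-0.2, 0.3, -0.6]
grip_width: 0.0274
```

```bash
python3 - <<'E'
from h import *
st();c=save("wrist","w24")
E
```

```text
t 25.88 p [0.5113 0.1894 0.056 ] rpy [3.1414e+00 6.0000e-04 1.1500e-01] F [-0.2  0.3 -0.6] w 0.0274 q [-0.67  0.64  0.29  1.94 -0.3   0.61 -1.64]
```

View pics/w24.png

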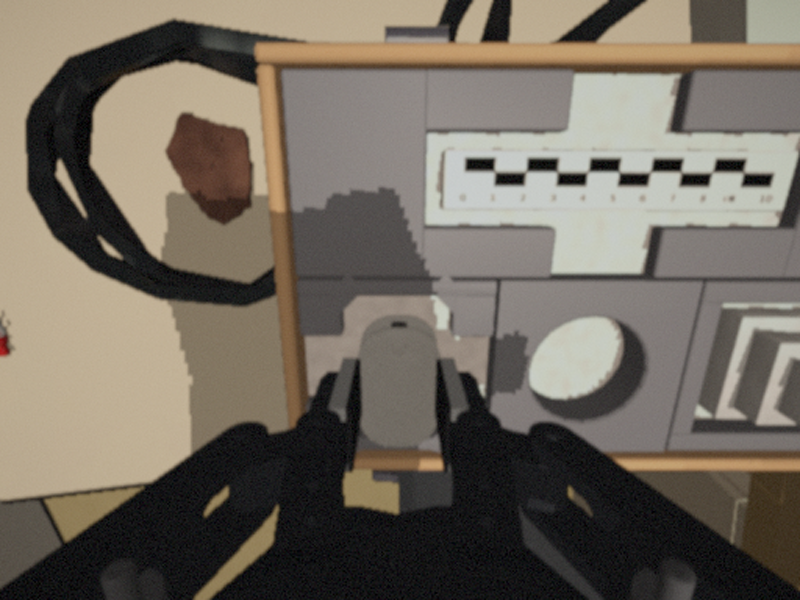

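>>> servo_tool:
  rows:
    - [[0, 0, 0.3, 0, 0, 0], [0, 0, 0, 0, 0, 0]]

```text
clock: 26.18
position: [0.5114, 0.1896, 0.0533]
tool_rot: [-3.142, 0.0, 0.115]
force: [0.3, 0.3, 0.3]
grip_width: 0.0274
```

>>> servo_tool:
  rows:
    - [[0, 0, 0.25, 0, 0, 0], [0, 0, 0, 0, 0, 0]]

```text
clock: 26.42
position: [0.5115, 0.1896, 0.0508]
tool_rot: [-3.142, -0.0, 0.115]
force: [0.4, 0.5, -0.3]
grip_width: 0.0277
```

>>> servo_tool:
  rows:
    - [[0, 0, 0.15, 0, 0, 0], [0, 0, 0, 0, 0, 0]]

```text
clock: 26.68
position: [0.5116, 0.1896, 0.0505]
tool_rot: [-3.141, -0.0, 0.115]
force: [-7.8, -2.1, 26.9]
grip_width: 0.0275
```

>>> servo_tool:
  rows:
    - [[0, 0, 0.1, 0, 0, 0], [0, 0, 0, 0, 0, 0]]

```text
clock: 26.92
position: [0.5116, 0.1896, 0.0503]
tool_rot: [-3.14, -0.001, 0.115]
force: [-13.2, -4.1, 45.9]
grip_width: 0.0278
```

>>> servo_tool:
  rows:
    - [[0, 0, -0.25, 0, 0, 0], [0, 0, 0, 0, 0, 0]]

```text
clock: 27.18
position: [0.5115, 0.1896, 0.051]
tool_rot: [-3.141, -0.0, 0.115]
force: [0.0, 0.0, -0.6]
grip_width: 0.0275
```

>>> servo_tool:
  rows:
    - [[0, 0, 0, 0, 0, 0], [0, 0, 0, 0, 0, 0], [0, 0, -2, 0, 0, 0], [0, 0, -5, 0, 0, 0], [0, 0, -5, 0, 0, 0]]
  grip: -0.15

```text
clock: 27.8
position: [0.5112, 0.1893, 0.172]
tool_rot: [3.141, 0.001, 0.115]
force: [-0.8, 0.8, 0.3]
grip_width: 0.0365
```

```bash
python3 - <<'E'
from h import *
st();c=save("wrist","w25")
E
```

```text
t 27.80 p [0.5112 0.1893 0.172 ] rpy [3.141e+00 9.000e-04 1.150e-01] F [-0.8  0.8  0.3] w 0.0365 q [-0.74  0.47  0.37  1.86 -0.22  0.85 -1.71]
```

View pics/w25.png

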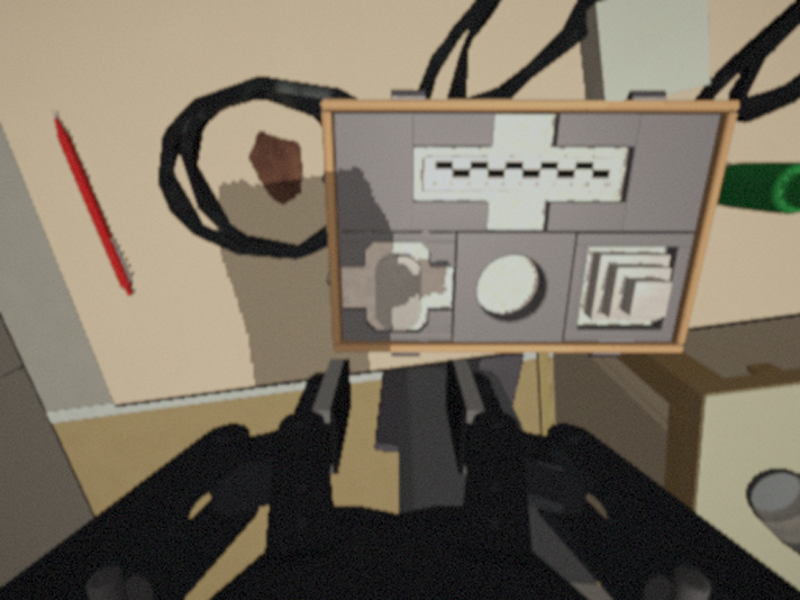

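>>> servo_tool:
  rows:
    - [[0.1, 4, -3, 0, 0, 0], [0.1, 4.5, 0, 0, 0, 0], [0.1, 4.5, 0, 0, 0, 0], [0.1, 4.5, 0, 0, 0, 0], [0.1, 4.5, 0, 0, 0, 0]]
  grip: 0.3

```text
clock: 28.48
position: [0.5417, -0.0298, 0.2008]
tool_rot: [-3.142, 0.0, 0.115]
force: [0.7, -0.4, -0.2]
grip_width: 0.0554
```

>>> servo_tool:
  rows:
    - [[0.2, 4.5, 0, 0, 0, 0], [0.2, 4.5, 0, 0, 0, 0], [0.2, 4.5, 0, 0, 0, 0], [0.2, 4.5, 0, 0, 0, 0], [0, 0, 0, 0, 0, -10.4]]

```text
clock: 29.1
position: [0.5697, -0.2101, 0.2004]
tool_rot: [3.14, 0.001, 0.295]
force: [0.3, -0.1, -1.1]
grip_width: 0.0554
```

>>> servo_tool:
  rows:
    - [[0, 0, 0, 0, 0, -10.4], [0, 0, 0, 0, 0, -10.4], [0, 0, 0, 0, 0, -10.4], [0, 0, 0, 0, 0, -10.4], [0, 0, 0, 0, 0, -10.4]]

```text
clock: 29.72
position: [0.5702, -0.2063, 0.2006]
tool_rot: [-3.141, -0.0, 1.21]
force: [-0.0, 0.3, -0.4]
grip_width: 0.0553
```

>>> servo_tool:
  rows:
    - [[0, 0, 0, 0, 0, -10.4], [0, 0, 0, 0, 0, -10.4], [0, 0, 0, 0, 0, 0]]

```text
clock: 30.1
position: [0.5701, -0.2065, 0.2007]
tool_rot: [-3.141, -0.0, 1.566]
force: [-0.2, 0.5, -0.3]
grip_width: 0.0553
```

```bash
python3 - <<'E'
from h import *
st();c=save("wrist","w26");d=save("side","d26");e=save("scene","s26");crop(e,170,130,300,240,"s26b")
E
```

```text
t 30.10 p [ 0.5701 -0.2065  0.2007] rpy [-3.1414e+00 -4.0000e-04  1.5660e+00] F [-0.2  0.5 -0.3] w 0.0553 q [ 0.21  0.5   0.06  1.66 -0.04  0.98  0.28]
s26b scale 5.454545454545454
```

View pics/w26.png

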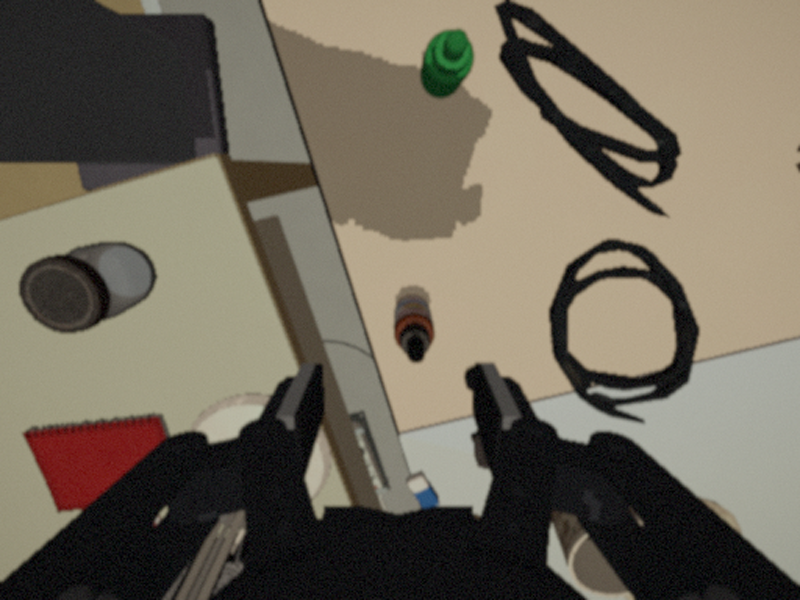

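View pics/s26.png

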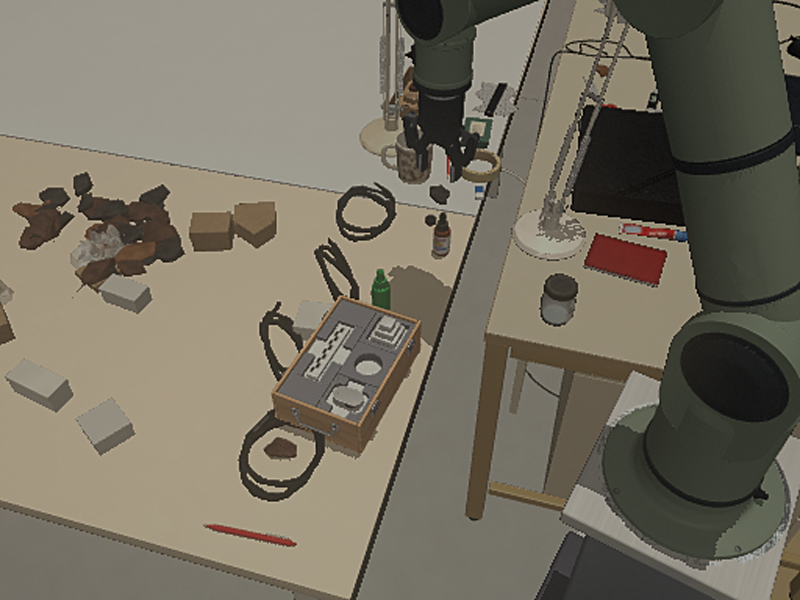

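```bash
python3 - <<'E'
from h import *
c=ld("w26");crop(c,240,175,290,240,"w26b",9);e=ld("scene");
crop(ld("s26"),210,190,290,275,"s26c",7)
E
```

```text
w26b scale 9
s26c scale 7
```

View pics/w26b.png

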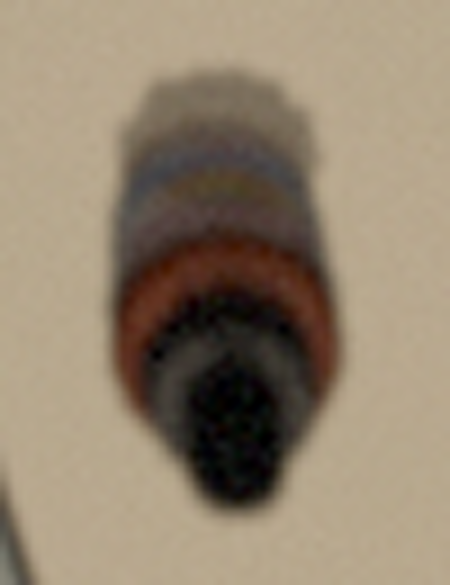

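View pics/s26c.png

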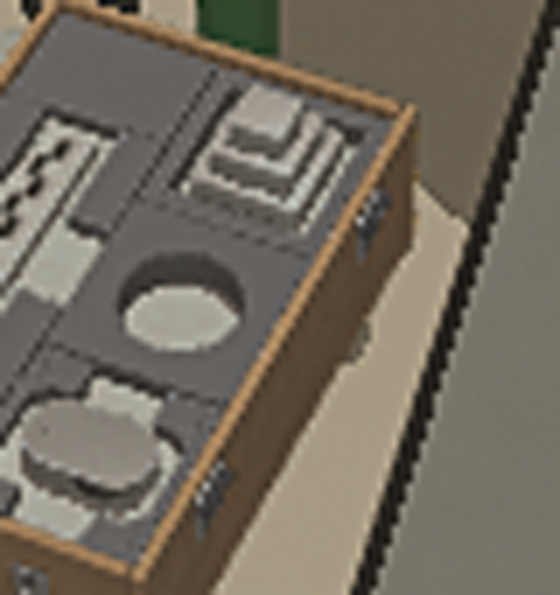

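```bash
python3 - <<'E'
from h import *
c=ld("w26");C=lambda p:cl(p,9,240,175)
for p,z in [((230,345),.06),((233,390),.077),((235,465),.096)]: print(ray(c,C([p])[0],z))
# forward check: shoulder ring, collar, bulb outlines for hypothesised pos
for P in [(.579,-.252),(.579,-.248)]:
  out=[]
  for r,z in((.0165,.06),(.012,.077),(.006,.098),(.0165,0)):
    a=np.linspace(0,2*np.pi,40);u=(proj(c,np.c_[P[0]+r*np.cos(a),P[1]+r*np.sin(a),a*0+z])-[240,175]+.5)*9
    out.append((u.min(0).round(),u.max(0).round()))
  print(P,out)
E
```

```text
[ 0.58326816 -0.25420183  0.06      ]
[ 0.58301411 -0.25354964  0.077     ]
[ 0.58253643 -0.25534348  0.096     ]
(0.579, -0.252) [(array([ 79., 217.]), array([320., 441.])), (array([111., 294.]), array([295., 464.])), (array([158., 402.]), array([257., 492.])), (array([88., 92.]), array([293., 287.]))]
(0.579, -0.248) [(array([ 79., 189.]), array([321., 415.])), (array([111., 264.]), array([295., 436.])), (array([158., 372.]), array([257., 463.])), (array([87., 68.]), array([293., 264.]))]
```

>>> servo_tool:
  rows:
    - [[-4.8, 1.3, 0, 0, 0, 0], [0, 0, 4, 0, 0, 0], [0, 0, 4, 0, 0, 0], [0, 0, 3, 0, 0, 0], [0, 0, 0, 0, 0, 0]]

```text
clock: 30.88
position: [0.582, -0.2538, 0.089]
tool_rot: [-3.138, -0.001, 1.565]
force: [0.2, 0.1, 0.9]
grip_width: 0.0553
```

```bash
python3 - <<'E'
from h import *
st();c=save("wrist","w27")
E
```

```text
t 30.88 p [ 0.582  -0.2538  0.089 ] rpy [-3.1380e+00 -1.0000e-03  1.5654e+00] F [0.2 0.1 0.9] w 0.0553 q [ 0.28  0.68  0.06  1.67 -0.05  0.8   0.35]
```

View pics/w27.png

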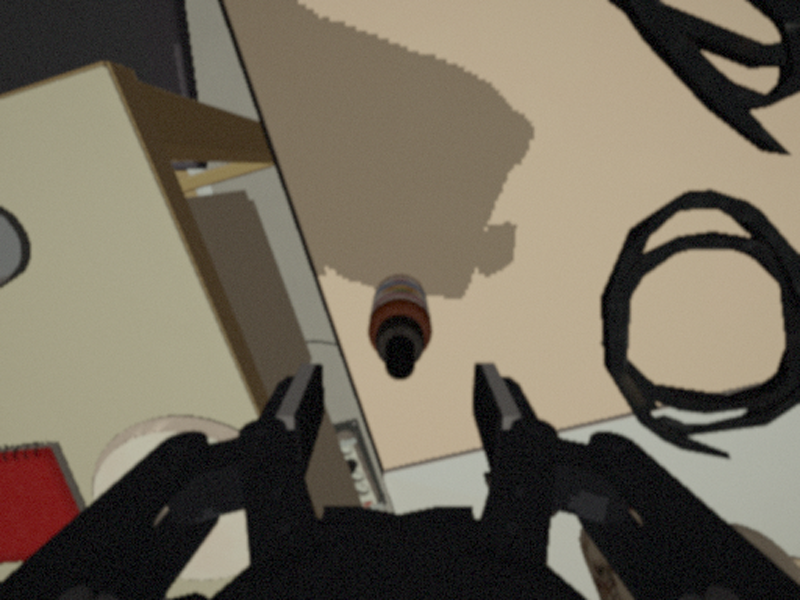

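```bash
python3 - <<'E'
from h import *
c=ld("w27")
for p,z in [((400,325),.06),((400,337),.077),((400,361),.096)]: print(ray(c,np.array(p)/1.5625,z))
E
```

```text
[ 0.5833181  -0.25152717  0.06      ]
[ 0.58329198 -0.25082696  0.077     ]
[ 0.58325058 -0.25365375  0.096     ]
```

>>> servo_tool:
  rows:
    - [[0.1, 0.1, 1.5, 0, 0, 0], [0, 0, 1.5, 0, 0, 0], [0, 0, 1, 0, 0, 0], [0, 0, 0, 0, 0, 0]]

```text
clock: 31.42
position: [0.5837, -0.2532, 0.05]
tool_rot: [-3.14, -0.0, 1.567]
force: [0.3, 0.3, 0.1]
grip_width: 0.0557
```

```bash
python3 - <<'E'
from h import *
st();c=save("wrist","w28");d=cam("scene");crop(d,260,110,320,170,"s28",8)
E
```

```text
t 31.43 p [ 0.5837 -0.2532  0.05  ] rpy [-3.1403e+00 -4.0000e-04  1.5672e+00] F [0.3 0.3 0.1] w 0.0557 q [ 0.28  0.73  0.05  1.68 -0.05  0.73  0.35]
s28 scale 8
```

View pics/w28.png

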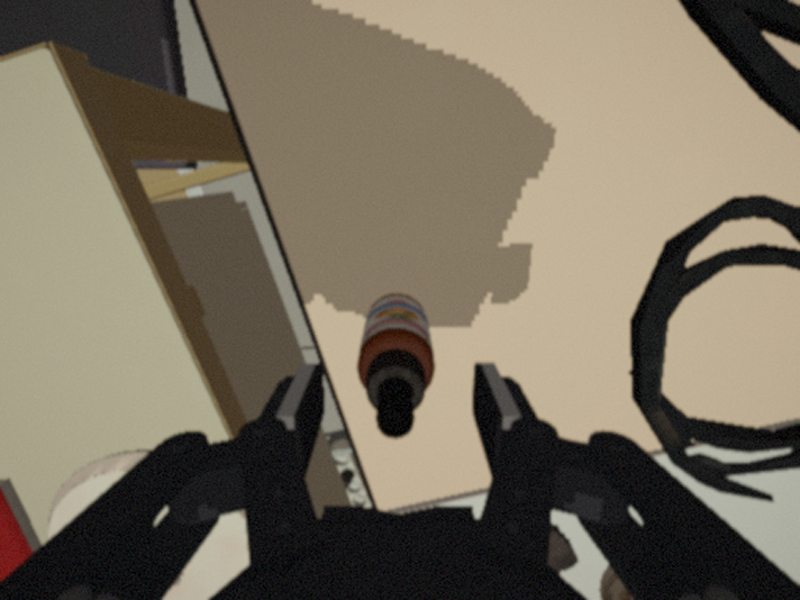

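View pics/s28.png

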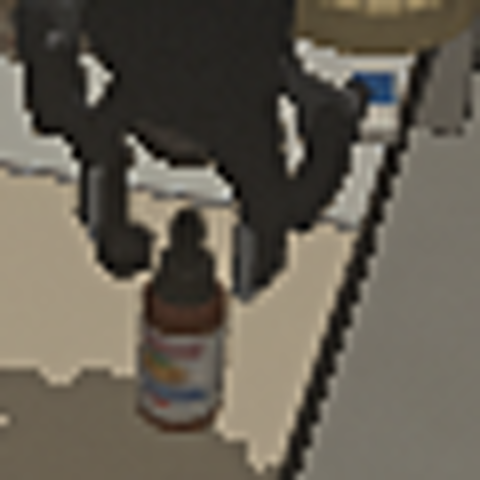

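>>> servo_tool:
  rows:
    - [[0, 0, 0.5, 0, 0, 0], [0, 0, 0, 0, 0, 0]]

```text
clock: 31.78
position: [0.584, -0.2533, 0.0457]
tool_rot: [-3.141, -0.0, 1.567]
force: [0.6, 0.0, -0.3]
grip_width: 0.0555
```

>>> servo_tool:
  rows:
    - [[0, 0, 0, 0, 0, 0], [0, 0, 0, 0, 0, 0], [0, 0, 0, 0, 0, 0], [0, 0, 0, 0, 0, 0]]
  grip: -1
  squeeze: 35

```text
clock: 32.28
position: [0.5843, -0.2535, 0.0461]
tool_rot: [3.141, 0.0, 1.567]
force: [-0.7, -0.0, 5.7]
grip_width: 0.0215
```

```bash
python3 - <<'E'
from h import *
st();c=save("wrist","w29");d=cam("scene");crop(d,260,110,320,170,"s29",8)
E
```

```text
t 32.27 p [ 0.5843 -0.2535  0.0461] rpy [3.1413e+00 2.0000e-04 1.5672e+00] F [-0.7 -0.   5.7] w 0.0215 q [ 0.28  0.74  0.05  1.68 -0.05  0.72  0.35]
s29 scale 8
```

View pics/s29.png

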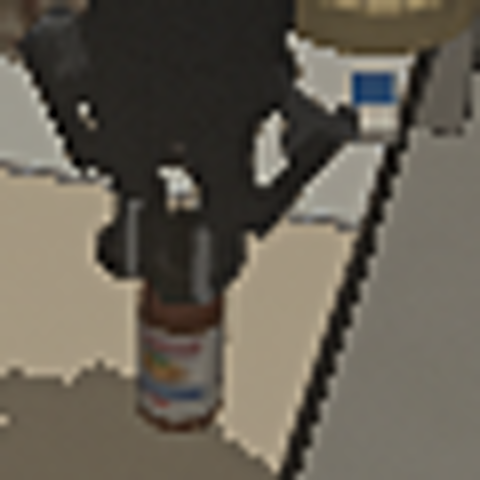

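>>> servo_tool:
  rows:
    - [[0, 0, -0.5, 0, 0, 0], [0, 0, -2, 0, 0, 0], [0, 0, -3, 0, 0, 0], [0, 0, -4, 0, 0, 0], [0, 0, -3, 0, 0, 0]]

```text
clock: 33.0
position: [0.5845, -0.2536, 0.174]
tool_rot: [3.14, 0.001, 1.567]
force: [0.9, 0.0, -0.7]
grip_width: 0.0212
```

```bash
python3 - <<'E'
from h import *
st();d=cam("scene");crop(d,250,90,330,170,"s30",7)
E
```

```text
t 33.00 p [ 0.5845 -0.2536  0.174 ] rpy [3.1396e+00 7.0000e-04 1.5671e+00] F [ 0.9  0.  -0.7] w 0.0212 q [ 0.27  0.58  0.07  1.61 -0.04  0.96  0.35]
s30 scale 7
```

View pics/s30.png

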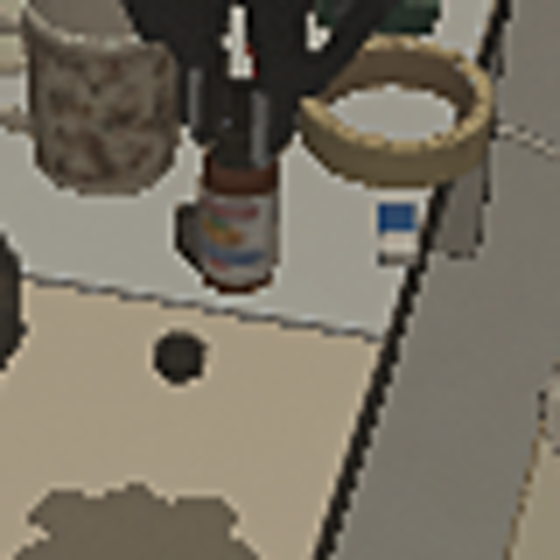

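>>> servo_tool:
  rows:
    - [[1, 0, -2, 0, 0, 0], [2, -0.4, -1.5, 0, 0, 0], [3, -0.6, 0, 0, 0, 0], [3.5, -0.6, 0, 0, 0, 0], [3.5, -0.6, 0, 0, 0, 0]]

```text
clock: 33.67
position: [0.5618, -0.1207, 0.2063]
tool_rot: [-3.141, -0.0, 1.568]
force: [0.6, 0.1, -0.9]
grip_width: 0.0212
```

>>> servo_tool:
  rows:
    - [[3.5, -0.6, 0, 0, 0, 0], [3.5, -0.6, 0, 0, 0, 0], [3.5, -0.6, 0, 0, 0, 0], [3.5, -0.6, 0, 0, 0, 0], [3.5, -0.7, 0, 0, 0, 0]]

```text
clock: 34.3
position: [0.531, 0.0542, 0.2063]
tool_rot: [-3.141, -0.0, 1.568]
force: [0.7, 0.2, -0.9]
grip_width: 0.0215
```

>>> servo_tool:
  rows:
    - [[3, -0.7, 0, 0, 0, 0], [2, -0.5, 0, 0, 0, 0], [1.1, -0.3, 0, 0, 0, 0], [0, 0, 0, 0, 0, 0]]

```text
clock: 34.8
position: [0.517, 0.1136, 0.2061]
tool_rot: [-3.142, -0.0, 1.569]
force: [-0.3, -0.2, -1.1]
grip_width: 0.0214
```

```bash
python3 - <<'E'
from h import *
st();c=save("wrist","w31")
E
```

```text
t 34.80 p [0.517  0.1136 0.2061] rpy [-3.1415e+00 -1.0000e-04  1.5687e+00] F [-0.3 -0.2 -1.1] w 0.0214 q [-0.32  0.37 -0.01  1.85  0.01  0.91 -0.34]
```

View pics/w31.png

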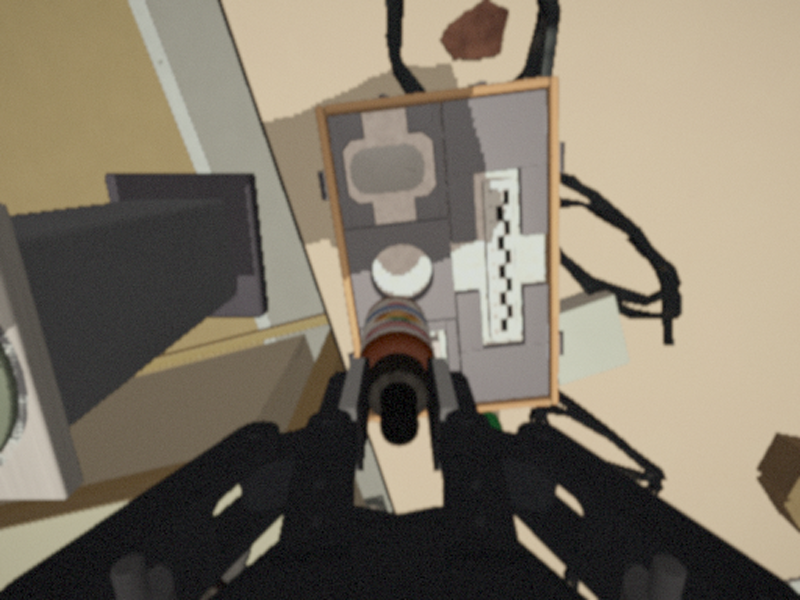

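```bash
python3 - <<'E'
from h import *
c=ld("w31");crop(c,215,130,300,215,"w31b",7)
print(ray(c,np.array((402.5,271))/1.5625,.068))
E
```

```text
w31b scale 7
[0.5208593  0.11663886 0.068     ]
```

View pics/w31b.png

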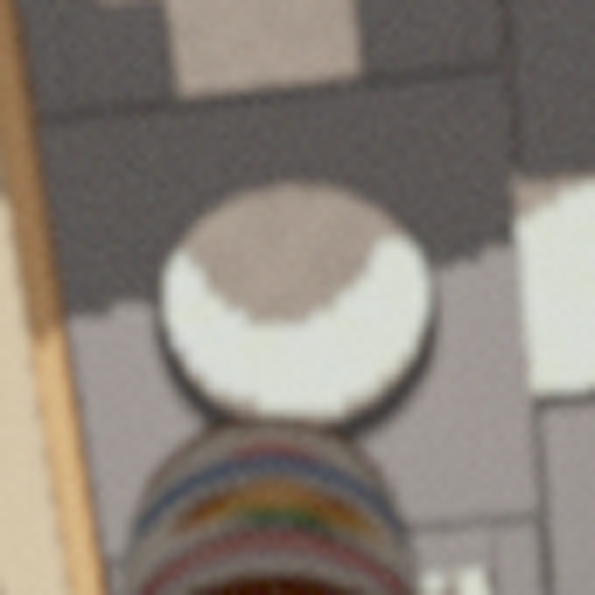

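```bash
python3 - <<'E'
from h import *
c=ld("w31")
def ext(p):
    a=np.linspace(0,2*np.pi,90);u=(proj(c,np.c_[p[0]+.023*np.cos(a),p[1]+.023*np.sin(a),a*0+.072])-[215,130]+.5)*7-.5
    return np.r_[u.min(0)[0],u.max(0)[0],u.min(0)[1]]
print(least_squares(lambda p:ext(p)-[158,438,181],[.52,.115]).x)
# bottle body-bottom check: body base at z~.16, lower outline top row of base
for P in [(.517,.1136),(.517,.1156)]:
  a=np.linspace(0,2*np.pi,90);u=(proj(c,np.c_[P[0]+.0165*np.cos(a),P[1]+.0165*np.sin(a),a*0+.160])-[215,130]+.5)*7-.5;print(u.min(0),u.max(0))
E
```

```text
[0.52028967 0.1155319 ]
[140.39686755 383.40968483] [414.53666072 640.95988386]
[139.9910473  367.04271357] [414.87238849 625.98824337]
```

```bash
python3 - <<'E'
from h import *
a=ld("w29")[0][170:300,210:300];b=ld("w31")[0][170:300,210:300]
im=np.hstack([a,b])[:,:,::-1];cv2.imwrite("pics/cmp.png",cv2.resize(im,None,fx=4.4,fy=4.4,interpolation=cv2.INTER_CUBIC))
E
```

```text
(no output)
```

View pics/cmp.png

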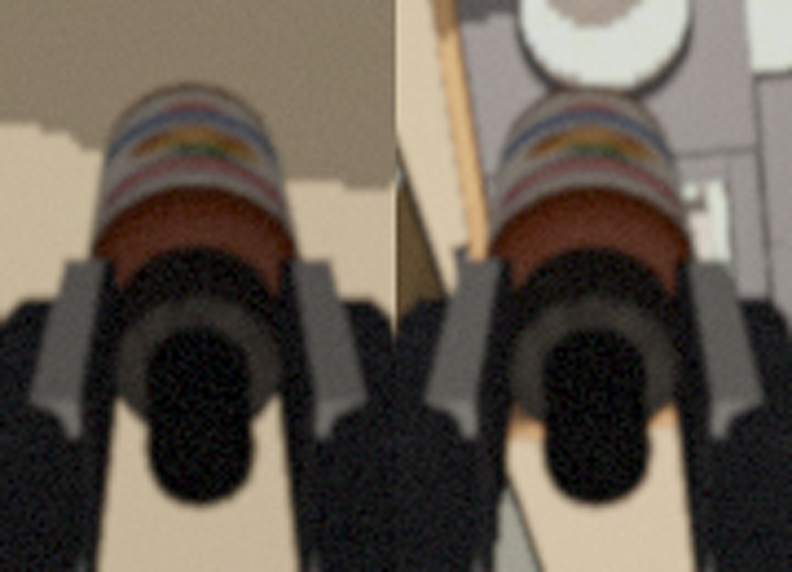

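```bash
python3 - <<'E'
from h import *
c=ld("w29");C=lambda p:cl(p,4.4,210,170)
def ext(p,r,z):
    a=np.linspace(0,2*np.pi,90);u=(proj(c,np.c_[p[0]+r*np.cos(a),p[1]+r*np.sin(a),a*0+z])-[210,170]+.5)*4.4-.5
    return u.min(0).round(),u.max(0).round()
for y in (-.2535,-.2555,-.2575): print(y,"collar",ext((.584,y),.012,.077),"shoulder",ext((.584,y),.0165,.06),"base",ext((.584,y),.0165,0.),"tip",ext((.584,y),.006,.098))
E
```

```text
-0.2535 collar (array([100., 270.]), array([286., 435.])) shoulder (array([ 78., 186.]), array([309., 394.])) base (array([109.,  65.]), array([281., 227.])) tip (array([139., 404.]), array([246., 496.]))
-0.2555 collar (array([101., 284.]), array([286., 448.])) shoulder (array([ 79., 199.]), array([309., 406.])) base (array([109.,  75.]), array([281., 236.])) tip (array([140., 420.]), array([246., 511.]))
-0.2575 collar (array([101., 298.]), array([286., 461.])) shoulder (array([ 79., 212.]), array([309., 418.])) base (array([109.,  85.]), array([280., 245.])) tip (array([140., 435.]), array([246., 526.]))
```

>>> servo_tool:
  rows:
    - [[0.2, 0.3, 1, 0, 0, 0], [0, 0, 3, 0, 0, 0], [0, 0, 2.5, 0, 0, 0], [0, 0, 1.3, 0, 0, 0], [0, 0, 0, 0, 0, 0]]

```text
clock: 35.48
position: [0.5202, 0.1144, 0.1272]
tool_rot: [-3.14, 0.001, 1.567]
force: [-0.6, 0.1, -0.7]
grip_width: 0.0212
```

```bash
python3 - <<'E'
from h import *
st();c=save("wrist","w32")
a=np.linspace(0,2*np.pi,13)
im=cv2.resize(c[0][:,:,::-1],None,fx=1.5625,fy=1.5625).copy()
for u in proj(c,np.c_[.52+.023*np.cos(a),.1155+.023*np.sin(a),a*0+.072])*1.5625: cv2.circle(im,tuple(int(v) for v in u.round()),2,(0,0,255),-1)
cv2.imwrite("pics/w32m.png",im)
E
```

```text
t 35.48 p [0.5202 0.1144 0.1272] rpy [-3.1401e+00  5.0000e-04  1.5667e+00] F [-0.6  0.1 -0.7] w 0.0212 q [-0.31  0.49 -0.02  1.92  0.01  0.74 -0.34]
```

View pics/w32m.png

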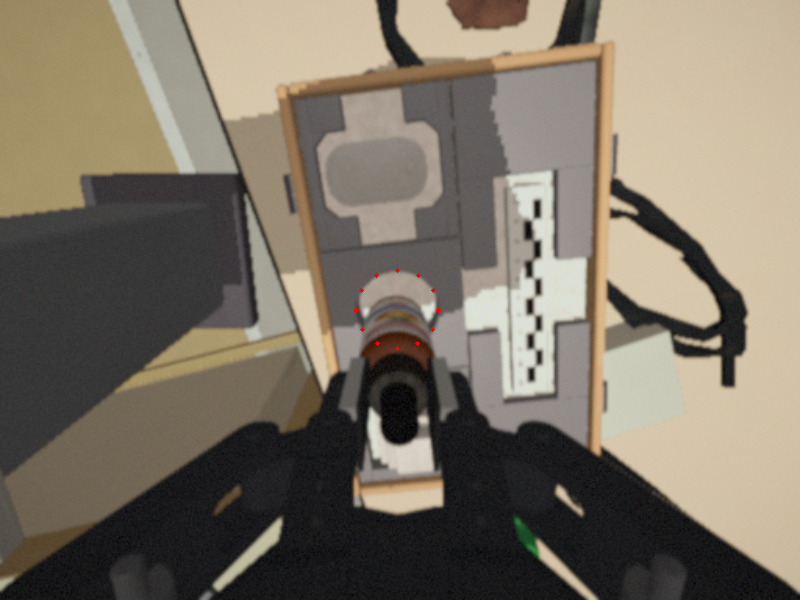

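>>> servo_tool:
  rows:
    - [[0.1, 0, 0.7, 0, 0, 0], [0, 0, 0.8, 0, 0, 0], [0, 0, 0.6, 0, 0, 0], [0, 0, 0.3, 0, 0, 0], [0, 0, 0, 0, 0, 0]]

```text
clock: 36.15
position: [0.5203, 0.1158, 0.1037]
tool_rot: [-3.141, 0.0, 1.567]
force: [0.6, 0.6, -0.0]
grip_width: 0.0216
```

>>> servo_tool:
  rows:
    - [[0, 0, 0.25, 0, 0, 0], [0, 0, 0, 0, 0, 0]]

```text
clock: 36.4
position: [0.5204, 0.1158, 0.1013]
tool_rot: [-3.141, 0.0, 1.567]
force: [0.2, 0.5, -0.6]
grip_width: 0.0218
```

>>> servo_tool:
  rows:
    - [[0, 0, 0.15, 0, 0, 0], [0, 0, 0, 0, 0, 0]]

```text
clock: 36.65
position: [0.5206, 0.116, 0.1001]
tool_rot: [3.141, -0.0, 1.567]
force: [-0.2, 0.3, 4.7]
grip_width: 0.0216
```

>>> servo_tool:
  rows:
    - [[0, 0, 0.1, 0, 0, 0], [0, 0, 0, 0, 0, 0]]

```text
clock: 36.9
position: [0.521, 0.1161, 0.0999]
tool_rot: [3.14, -0.001, 1.567]
force: [-4.7, -0.7, 19.4]
grip_width: 0.0212
```

Floor contact at the expected height. Relieve, open, and rise.

>>> servo_tool:
  rows:
    - [[0, 0, -0.15, 0, 0, 0], [0, 0, 0, 0, 0, 0]]

```text
clock: 37.15
position: [0.5205, 0.1159, 0.1004]
tool_rot: [3.141, -0.0, 1.567]
force: [-0.2, -0.1, -0.1]
grip_width: 0.0212
```

>>> servo_tool:
  rows:
    - [[0, 0, 0, 0, 0, 0], [0, 0, 0, 0, 0, 0], [0, 0, 0, 0, 0, 0], [0, 0, -1, 0, 0, 0], [0, 0, -3, 0, 0, 0]]
  grip: 0.2

```text
clock: 37.78
position: [0.5198, 0.1157, 0.1405]
tool_rot: [-3.14, 0.001, 1.567]
force: [1.0, -0.1, 0.2]
grip_width: 0.0513
```

>>> servo_tool:
  rows:
    - [[0, 0, -4, 0, 0, 0], [0, 0, -3, 0, 0, 0], [4, 0, 0, 0, 0, 0], [4, 0, 0, 0, 0, 0], [0, 0, 0, 0, 0, 0]]

```text
clock: 38.4
position: [0.5202, 0.199, 0.2109]
tool_rot: [3.141, -0.001, 1.571]
force: [0.3, -0.5, -0.0]
grip_width: 0.0514
```

```bash
python3 - <<'E'
from h import *
st();c=save("wrist","w33");s=save("scene","s33");d=save("side","d33");crop(s,165,180,280,300,"s33b",5);crop(d,255,160,345,230,"d33b",8.5)
E
```

```text
t 38.40 p [0.5202 0.199  0.2109] rpy [ 3.1415e+00 -1.3000e-03  1.5714e+00] F [ 0.3 -0.5 -0. ] w 0.0514 q [-0.44  0.41 -0.04  1.78  0.02  0.95 -0.49]
s33b scale 5
d33b scale 8.5
```

View pics/w33.png

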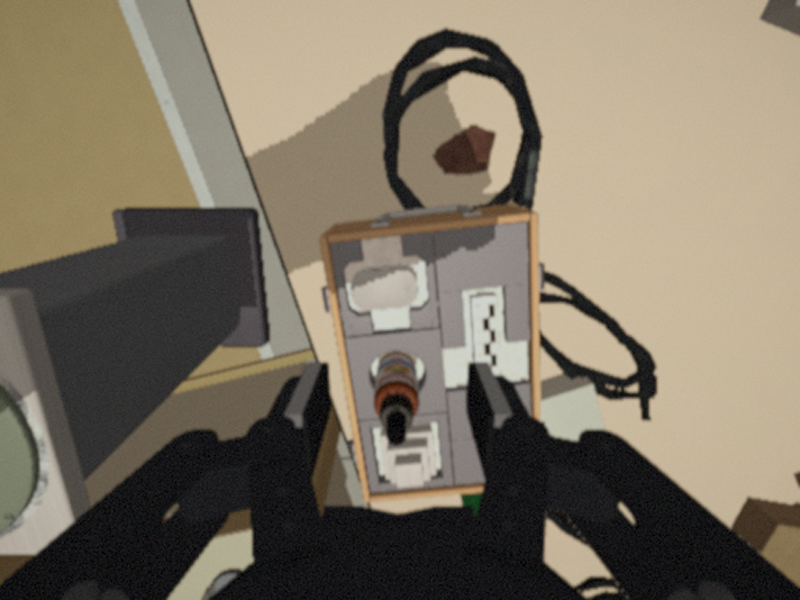

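View pics/s33b.png

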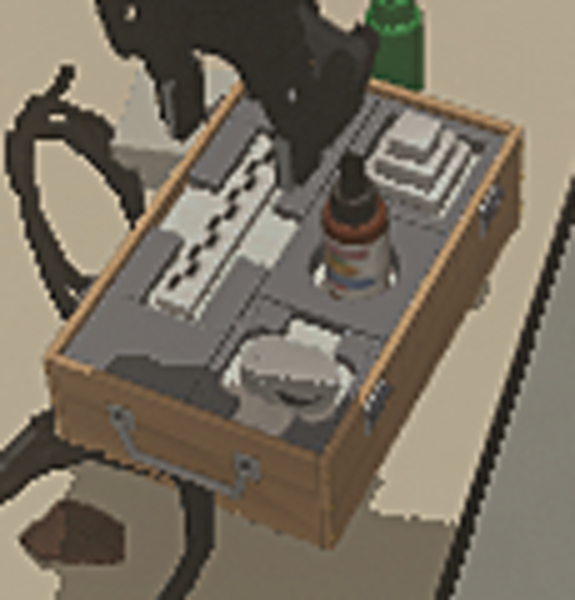

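View pics/d33b.png

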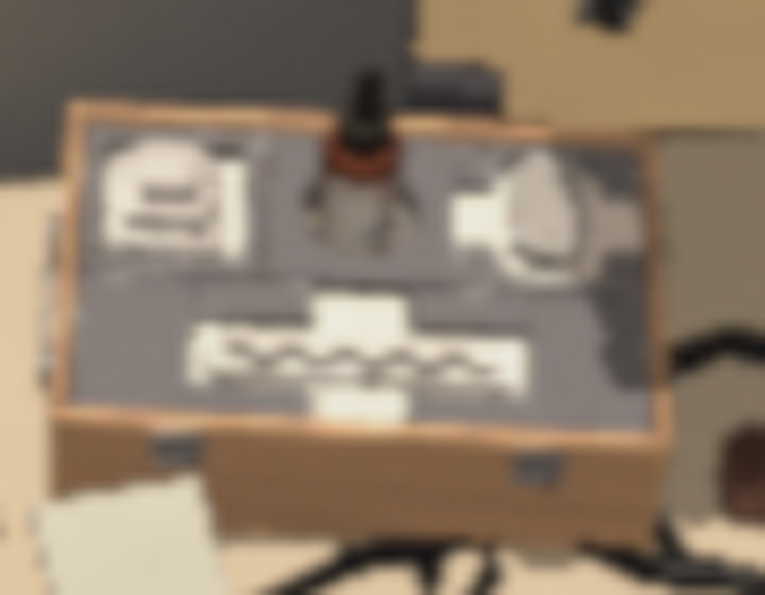

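```bash
python3 - <<'E'
from h import *
crop(ld("w33"),205,125,350,325,"w33b",3);crop(ld("w32"),180,50,390,160,"w32b",3.8)
E
```

```text
w33b scale 3
w32b scale 3.8
```

View pics/w33b.png

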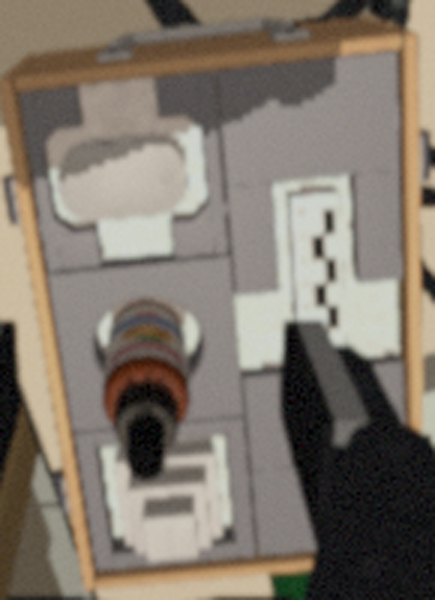

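View pics/w32b.png

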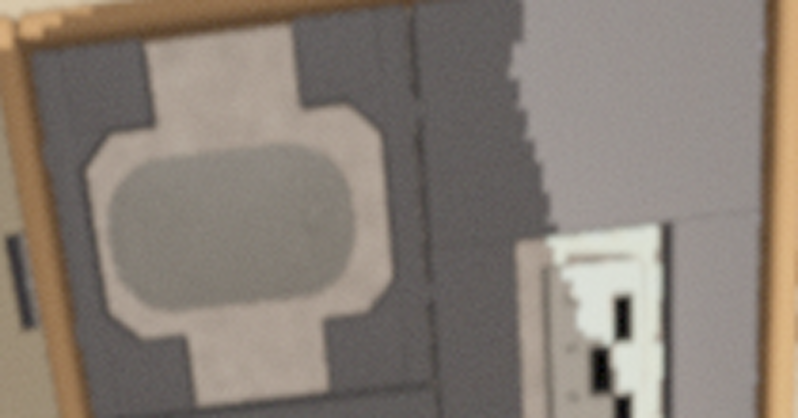

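All four parts sit clear of their pocket edges, and the gripper is free of everything. I'm handing in.

```bash
python3 - <<'E'
from h import *
print(bot.job_done());st()
E
```

```text
the job is handed in; nothing more can be done
None
the job is handed in; nothing more can be done
```

I packed the scale bar, stepped block, hand lens and brown dropper bottle, in that order, each into its own pocket, and handed the job in at about 38 s. Each part was lowered until the wrist force showed contact at the height expected for its pocket floor. The wrist, scene and side pictures then showed all four inside their pocket outlines, with the bottle standing.

- **Left alone:** I did not go near the sherds or the green bottle. The final pictures show the brown sherd and green bottle in place, but I did not check the dark sherd again after the bottle lift. The arm met no force on the lamp side.
- **Failed grasps:** the first four attempts to grip the bar closed above it. The pads reach about 20 mm less far than the stated tool point, so I corrected for that on every later grasp.
- **Block grip:** the block was held by its top step rather than the middle one I aimed for, with the finger tips resting on the middle step. It still went in flat.
- **Forces:** pressing parts onto pocket floors peaked at about 39 N for the bar and 48 N for the lens. That was the held part pressing down, not the arm or gripper body.
- **Cameras:** the fixed cameras and the wrist camera disagreed by about 4 mm in x. I used the wrist camera's values.

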